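# Lay out the piled parts of two drive units for inspection

## Task

The parts of two drive units stand piled in two stacks on the blue mat. Lift the parts off one at a time, the upper one before the one beneath, and set each gently, without dropping it, upright and flat in the middle of the tray of its own colour and shape: the red-topped motor in the round red tray, the green-topped encoder in the round green tray, the gold gearbox in the square yellow tray and the black bracket in the square black tray, the square ones with their sides parallel to the tray's. Leave the mug and the glue bottle where they stand.

Things in the scene. Friction and masses are not known exactly. Their poses are not given: they have to be found in the camera images.
- gearbox: Gold-coloured square gearbox with steel corner screws and two thin dark lines round it, 56 x 56 mm, 40 mm high, 0.3 to 0.6 kg. Stands on the bench with a round part (the motor or the encoder; it varies which) resting loose on its top face. Gripped across either pair of sides, 56 mm wide. Origin: centre of its underside; x and y along its sides, z up. 
- bracket: Black square motor bracket with dark, slightly recessed side panels and bright corner screws, 56 x 56 mm, 40 mm high, 0.14 to 0.28 kg. Stands on the bench with a round part (the motor or the encoder; it varies which) resting loose on its top face. Gripped across either pair of sides, 56 mm wide. Origin: centre of its underside; x and y along its sides, z up. 
- motor: Bright steel motor can with a red top, 36 mm diameter, body 50 mm high, with a thin shaft stub 12 mm more on top, 0.15 to 0.31 kg. Stands loose, upright, near the middle of the top face of either the gearbox or the bracket, so its underside starts 40 mm above the bench. Gripped across its diameter in any direction. Origin: centre of its underside; z up along its axis. 
- encoder: Black round encoder with a green top and a small white connector on it, 40 mm diameter, body 34 mm high (38 mm with the connector), 0.06 to 0.11 kg. Stands loose, upright, near the middle of the top face of either the gearbox or the bracket, so its underside starts 40 mm above the bench. Gripped across its diameter in any direction. Origin: centre of its underside; z up along its axis. 
- tray_yellow: The gearbox's place. Yellow. Square tray, fixed to the bench: 84 mm outside, 4 mm walls (76 mm inside), rim 8 mm high, floor 3 mm thick (inner floor 3 mm above the origin). Origin: centre of its underside, on the bench top; x and y along its sides, z up. 
- tray_black: The bracket's place. Black. Square tray, fixed to the bench: 84 mm outside, 4 mm walls (76 mm inside), rim 8 mm high, floor 3 mm thick (inner floor 3 mm above the origin). Origin: centre of its underside, on the bench top; x and y along its sides, z up. 
- tray_red: The motor's place. Red. Round tray, fixed to the bench: 64 mm outside diameter, 4 mm wall (56 mm inside), rim 8 mm high, floor 3 mm thick (inner floor 3 mm above the origin). Origin: centre of its underside, on the bench top; z up. 
- tray_green: The encoder's place. Green. Round tray, fixed to the bench: 68 mm outside diameter, 4 mm wall (60 mm inside), rim 8 mm high, floor 3 mm thick (inner floor 3 mm above the origin). Origin: centre of its underside, on the bench top; z up. 
- mug: Bystander: white mug, 72 mm diameter, 85 mm high, with a handle at its +y side reaching some 30 mm beyond the wall; loose, to be left alone. Origin: centre of its underside.
- glue: Bystander: white glue bottle with a blue label, 38 mm diameter, 105 mm high; loose, to be left alone. Origin: centre of its underside.
Not all that is in view belongs to the job. What is shaped like the bracket but purple is not meant.

How it is judged:
By the outcome, as a careful person would: the job done as asked, in the order asked, and still so for the second after the job is handed in, with the robot touching nothing.
It also fails if it takes over 112 s, if anything falls off the work surface, if the arm or the gripper's body presses on something with over 40 N, if the wrist force passes 120 N, or if a joint passes its speed limit or range.

## Robot

A 6-joint arm with a two-finger parallel gripper is mounted at the origin on the work surface. World frame = base frame: x ahead of the robot, y to its left, z up, the work surface at z = 0. Lengths are in m, angles in rad, forces in N, time in s.
With the tool pointing down it reaches from about 0.3 to 0.875 m from the base axis. Payload 6.4 kg.
Tool frame: the origin (TCP) lies on the centre line of the jaws, within the pads' length; the fingertips stand 17 mm ahead of it and the grasp point (between the pads) lies 2 mm behind it; z points along the fingers, y is the line along which they close (so a half turn about z gives the same grasp; the last joint's range is limited). The gripper opens to 88 mm and grips with 3 to 60 N. Pads are 18 mm wide; open, the fingers measure 123 mm over their backs; the gripper's body (75 mm by 187 mm) begins 45 mm behind the grasp point.
Start: joints at [0.923, 0.181, 1.607, -0, 1.354, -0.206], TCP at [0.246, 0.52, 0.256] pointing down, gripper open.
Joint ranges: [-2.99, 2.99], [-0.89, 2.07], [0.3, 2.58], [-1.14, 4.28], [0, 2.63], [-3.12, 3.12]. Speed limits (rad/s): [2.57, 2.57, 3.01, 3.14, 3.14, 3.14].

## Interface

Orientations are given as a 3x3 rotation matrix whose columns are the frame's x, y, z axes.
In Python, from plant import robot, eyes gives the robot as it stands.
- The arm moves only by the tool move_arm, never from a script. Its argument "targets" is a list of rows, each an object of numbers: "dx", "dy", "dz": the shift along the world's x, y, z in mm; "wx", "wy", "wz": the turn, a rotation vector about the world's x, y, z in rad; "gripper": the closure, from -1 (fully open) to 1 (shut). In form: [{"dx": .., "dy": .., "dz": .., "wx": .., "wy": .., "wz": .., "gripper": ..}, ...]. A call has 1 to 20 rows; each row shifts and turns the commanded pose from where the row before left it; what a row does not reach is not made up. A row lasts 1/12 s, in which the tool goes at most 41.7 mm and 7.16 degrees, less where a joint would pass 70% of its speed; a pose out of reach is approached as far as the arm can. A call with a gripper value outside its range is refused whole. The fingers move at their own pace and stop on an object; "newtons" is the grip in N (left out, the last holds). Time passes only in rows, so rows that do not move let the fingers close. It gives the time, the measured TCP pose, the force, the opening and the grip force at its end, in the units of the state.
- robot.read_state(): the state, without advancing time (a new reading comes with each control period).
- eyes.grab_frame(name): name is "side" or "top"; returns (picture, depth): 480x640x3 uint8, red, green, blue; 480x640 float32, m along the optical axis (not along the pixel's ray), 0 where there is no reading.
- eyes.get_calibration(name): a dict with "vertical_fov" (degrees; the focal length in pixels is half the picture's height over the tangent of half this angle, whatever the lens; pixels are square), "cx", "cy" (the principal point, pixels), "extrinsics" (4x4, takes a point from world to camera coordinates). Camera axes: x right, y down, z forward; pixel columns grow to the right and rows downward; lengths in m; the calibration is good to about 2 mm. A picture is of the moment at which its call begins. get_calibration takes no time and is no camera call.
- robot.hand_in(): hands the job in; it is judged then, once.
The state is a dict: "clock": time; "qpos": joint angles; "qd": joint speeds; "effort": joint torques, N m; "tool_pos": TCP position; "orientation": TCP orientation; "wrist_force": force on the tool from outside, world axes, zero at the start; "moment": the same for the moment, N m; "grip_width": finger opening in m; "grip_force": force on a finger pad.
Only numpy, scipy, OpenCV 4.12 (cv2) and the standard library are available. Lean on these libraries where they do the work, as an engineer would, in place of code of your own. Each camera call takes 0.05 s, during which the arm holds its last target. There are 200 camera calls.

## Working session

There is one attempt and no reset: what is moved stays moved. The work goes in short steps, Python scripts to look and compute and a tool call to move; the robot and the scene stay as the last step left them, time stands still between calls to the robot, and variables do not carry over. Pictures are saved under pics/ and viewed, at most 14 in all, crops included, and the job is handed in when it is done.

Besides the shell and the picture viewer there is one more tool, called after "Request:" by a JSON object that holds its "op" and its "data", one argument or row to a line. move_arm: Moves the arm, as the interface text tells. Its arguments: {"type":"object","properties":{"targets":{"type":"array","items":{"type":"object","properties":{"dx":{"type":"number"},"dy":{"type":"number"},"dz":{"type":"number"},"wx":{"type":"number"},"wy":{"type":"number"},"wz":{"type":"number"},"gripper":{"type":"number"}}}},"newtons":{"type":"number"}},"required":["targets"]}

```bash
mkdir -p pics; ls; python3 - <<'E'
from plant import robot, eyes
import cv2,numpy as np
for n in("top","side"):
    p,d=eyes.grab_frame(n); cv2.imwrite(f"pics/{n}0.png",p[:,:,::-1]); np.savez(f"pics/{n}0.npz",p=p,d=d)
    print(n,eyes.get_calibration(n), (d>0).mean())
print(robot.read_state())
E
```

```text
pics
top {'vertical_fov': 52.36793742197658, 'cx': 323.25228077316814, 'cy': 242.97699144717026, 'extrinsics': array([[ 2.34710158e-02, -9.99711447e-01,  5.11215929e-03,
        -1.33658530e-02],
       [-9.84463601e-01, -2.40024983e-02, -1.73940505e-01,
         4.95124043e-01],
       [ 1.74013019e-01, -9.50174399e-04, -9.84742894e-01,
         9.21311752e-01],
       [ 0.00000000e+00,  0.00000000e+00,  0.00000000e+00,
         1.00000000e+00]])} 0.9960970052083333
side {'vertical_fov': 44.56348012195455, 'cx': 308.0925651857526, 'cy': 246.81576873252573, 'extrinsics': array([[ 0.95050743, -0.31069157,  0.00252322, -0.46710884],
       [-0.21545191, -0.66494595, -0.7151415 ,  0.15509412],
       [ 0.22386624,  0.67920368, -0.69897516,  0.84287172],
       [ 0.        ,  0.        ,  0.        ,  1.        ]])} 0.9959830729166667
{'clock': 0.1, 'qpos': array([ 9.22682072e-01,  1.81461746e-01,  1.60785862e+00, -1.85864309e-05,
        1.35378442e+00, -2.06283072e-01]), 'qd': array([ 9.53021036e-05, -2.14966052e-03, -2.67047766e-03, -2.26931882e-03,
        7.72059240e-04, -7.45846347e-04]), 'effort': array([ 1.38600029e-03, -4.34817088e+01, -3.42697406e+01,  7.04288227e-02,
        3.38848634e-02, -3.77574997e-05]), 'tool_pos': array([0.24558186, 0.51944104, 0.25492689]), 'orientation': array([[-9.03971760e-01,  4.27591219e-01, -8.98382661e-04],
       [ 4.27592063e-01,  9.03970988e-01, -1.21646791e-03],
       [ 2.91960866e-04, -1.48379393e-03, -9.99998857e-01]]), 'wrist_force': array([ 0.29945052,  0.01991702, -0.52305553]), 'moment': array([-0.01029098, -0.04031009,  0.02959062]), 'grip_force': 0.0, 'grip_width': 0.08810578902459269}
```

View pics/top0.png

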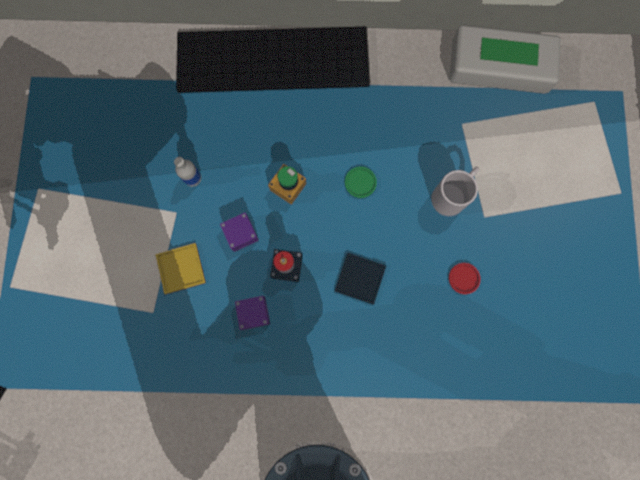

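View pics/side0.png

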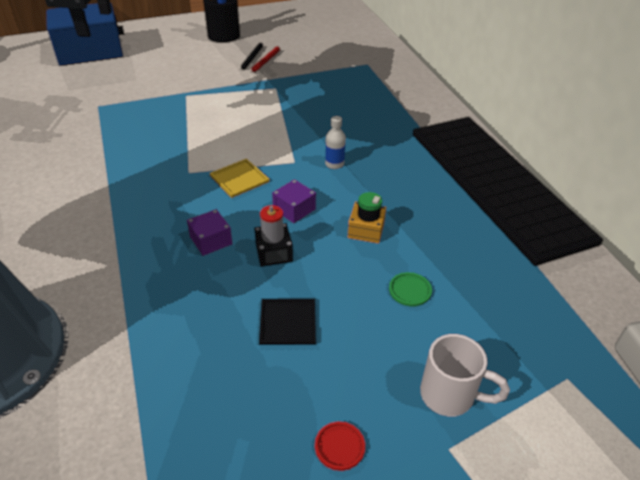

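The lookalikes, in top-view pixels:
- **Bracket:** the black box under the red top is at (286,264). The purple boxes at (240,231) and (252,312), the black tray at (361,278) and the keyboard at (270,60) are not it.
- **Gearbox:** the gold box under the green top is at (288,183). The yellow tray at (181,268) is not it.
- **Red and green:** the motor top (284,262) could be confused with the red tray (465,278), and the encoder top (289,176) with the green tray (360,181).

Next I measure.

```bash
cat > h.py <<'E'
import cv2,numpy as np
from plant import robot,eyes
def cal(n):
    c=eyes.get_calibration(n); return 240/np.tan(np.radians(c['vertical_fov']/2)),c['cx'],c['cy'],np.linalg.inv(c['extrinsics'])
def ray(n,uv,z):
    f,cx,cy,T=cal(n); uv=np.atleast_2d(uv).astype(float)
    d=np.c_[(uv[:,0]-cx)/f,(uv[:,1]-cy)/f,np.ones(len(uv))]@T[:3,:3].T; o=T[:3,3]
    return o+d*((z-o[2])/d[:,2])[:,None]
def cloud(n,d):
    f,cx,cy,T=cal(n); v,u=np.mgrid[:480,:640]
    return np.stack([(u-cx)/f*d,(v-cy)/f*d,d],-1)@T[:3,:3].T+T[:3,3]
def blobs(m,amin=60):
    m=cv2.morphologyEx(m.astype(np.uint8),cv2.MORPH_OPEN,np.ones((3,3)))
    cs,_=cv2.findContours(m,cv2.RETR_EXTERNAL,cv2.CHAIN_APPROX_NONE)
    return [c[:,0] for c in cs if cv2.contourArea(c)>amin]
def masks(p):
    h,s,v=cv2.split(cv2.cvtColor(p,cv2.COLOR_RGB2HSV))
    return dict(red=((h<8)|(h>172))&(s>150)&(v>60),green=(h>50)&(h<80)&(s>110),yellow=(h>14)&(h<32)&(s>120)&(v>60),black=(v<45)&(h>=0))
def fit(n,c,z):
    w=ray(n,c,z)[:,:2]*1000; r=cv2.minAreaRect(w.astype(np.float32)); e=cv2.fitEllipse(w.astype(np.float32))
    return np.round(r[0],1),np.round(r[1],1),round(r[2],1),np.round(e[0],1),np.round(e[1],1)
E
cat > m.py <<'E'
from h import *
for n in("top","side"):
    z=np.load(f"pics/{n}0.npz");p,d=z['p'],z['d'];P=cloud(n,d)
    print(n,'mat z',np.round(np.percentile(P[150:300,200:450,2],[10,50,90]),4))
    for k,m in masks(p).items():
        for c in blobs(m):
            mm=np.zeros(m.shape,np.uint8);cv2.drawContours(mm,[c],-1,1,-1)
            zz=np.percentile(P[...,2][(mm>0)&(d>0)],[10,50,90])
            print(k,c.mean(0).round(),np.round(zz*1000),*fit(n,c,zz[1] if zz[1]>.015 else .008))
E
python3 m.py; python3 - <<'E'
import cv2
p=cv2.imread('pics/top0.png')
cv2.imwrite('pics/c0.png',cv2.resize(p[150:330,150:390],None,fx=3.3,fy=3.3,interpolation=cv2.INTER_CUBIC))
E
```

```text
top mat z [-0.002   0.0006  0.0067]
red [464. 278.] [1. 3. 7.] [ 438.4 -286.5] [54.4 57.9] 70.5 [ 438.3 -287.1] [54.5 56.9]
red [283. 261.] [88. 90. 93.] [452.   72.9] [32.  33.7] 1.4 [452.1  72.8] [33.8 35. ]
green [360. 182.] [0. 3. 8.] [633.5 -75.6] [65.5 63. ] 0.9 [634.  -75.8] [63.9 65.7]
green [287. 178.] [71. 74. 76.] [617.4  73.6] [41.1 33.3] 51.8 [618.2  73.3] [32.1 40.2]
green [509.  51.] [59. 61. 63.] [ 908.6 -380.3] [116.9  46.3] 84.3 [ 908.4 -379.8] [ 49.4 149. ]
yellow [180. 268.] [2. 4. 7.] [443.1 288. ] [83.4 83.1] 17.5 [442.9 287.4] [94.9 95.8]
yellow [288. 187.] [20. 39. 41.] [617.6  75.3] [59.7 58.5] 57.1 [615.   74.1] [59.  60.2]
black [284. 275.] [14. 39. 42.] [430.3  74.3] [35.9 14.5] 87.5 [430.9  75.2] [17.3 36.4]
black [273.  59.] [16. 21. 24.] [902.5 119. ] [141.4 413.3] 3.4 [902.3 118. ] [154.7 540.5]
side mat z [-0.0005  0.0014  0.0369]
red [340. 446.] [2. 4. 8.] [ 437.7 -291.8] [62.8 62. ] 72.0 [ 437.7 -291.9] [61.3 63.3]
red [271. 213.] [89. 91. 92.] [452.6  68.2] [36.3 33.3] 75.2 [452.1  67.9] [33.  35.7]
red [265.  59.] [ 9. 14. 16.] [619.8 737.4] [131.
[... 426 characters left out ...]
 [432.7 -81.3] [83.6 81.2] 72.0 [432.7 -81.8] [94.7 96.9]
black [274. 246.] [ 7. 31. 41.] [450.4  57.1] [85.  57.4] 81.6 [449.7  57. ] [ 59.  102.5]
black [369. 214.] [46. 54. 63.] [617.7  56.3] [27.9 34.9] 72.1 [617.1  57.2] [29.3 38.3]
black [506. 190.] [16. 22. 24.] [899.  107.5] [145.7 421. ] 3.5 [898.9 101.7] [161.9 515.7]
black [252.  56.] [10. 14. 17.] [592.4 765.6] [132.   14.2] 55.2 [592.9 766.6] [ 13.5 152.7]
black [222.  19.] [14. 58. 98.] [542.7 888.6] [261.4  87.6] 79.2 [545.9 894.6] [ 93.2 291.8]
black [104.   6.] [242. 252. 261.] [269.  559.9] [22.7 69.1] 2.5 [268.6 561. ] [24.  73.8]
black [72. 12.] [248. 287. 313.] [228.8 449.3] [ 67.6 185.1] 18.3 [213.1 450.3] [ 75.6 163.3]
```

View pics/c0.png

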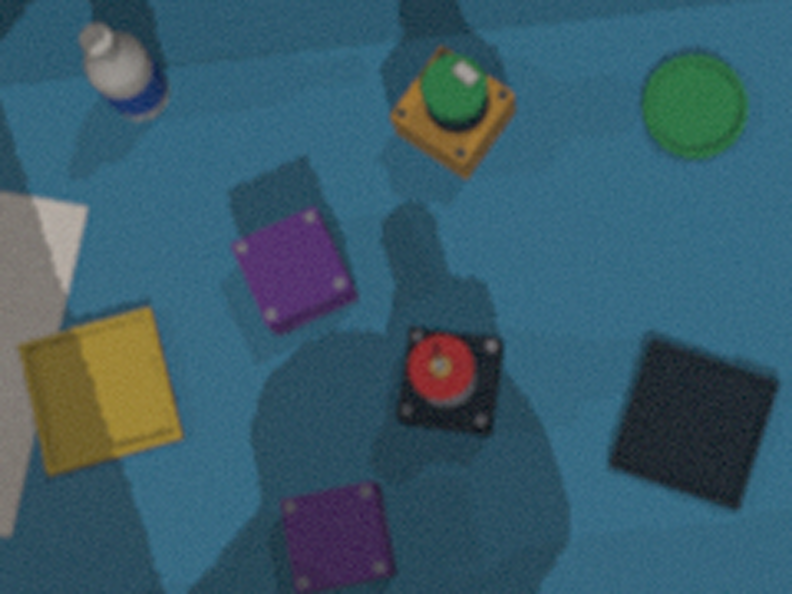

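The crop shows the motor (red, at about (440,365) in the crop) on the black bracket and the encoder (green) on the gold gearbox. Both purple boxes are decoys. The two cameras disagree by a steady ~4.6 mm in y, so I'll average them now and calibrate against the gripped motor.

Request:
{"op": "move_arm", "data": {
  "targets": [
    {"dx": 11.5, "dy": -25, "dz": -4, "wz": 0.0245},
    {"dx": 11.5, "dy": -25, "dz": -4, "wz": 0.0245},
    {"dx": 11.5, "dy": -25, "dz": -4, "wz": 0.0245},
    {"dx": 11.5, "dy": -25, "dz": -4, "wz": 0.0245},
    {"dx": 11.5, "dy": -25, "dz": -4, "wz": 0.0245},
    {"dx": 11.5, "dy": -25, "dz": -4, "wz": 0.0245},
    {"dx": 11.5, "dy": -25, "dz": -4, "wz": 0.0245},
    {"dx": 11.5, "dy": -25, "dz": -4, "wz": 0.0245},
    {"dx": 11.5, "dy": -25, "dz": -4, "wz": 0.0245},
    {"dx": 11.5, "dy": -25, "dz": -4, "wz": 0.0245},
    {"dx": 11.5, "dy": -25, "dz": -4, "wz": 0.0245},
    {"dx": 11.5, "dy": -25, "dz": -4, "wz": 0.0245},
    {"dx": 11.5, "dy": -25, "dz": -4, "wz": 0.0245},
    {"dx": 11.5, "dy": -25, "dz": -4, "wz": 0.0245},
    {"dx": 11.5, "dy": -25, "dz": -4, "wz": 0.0245},
    {"dx": 11.5, "dy": -25, "dz": -4, "wz": 0.0245},
    {"dx": 11.5, "dy": -25, "dz": -4, "wz": 0.0245},
    {"dx": 11.5, "dy": -25, "dz": -4, "wz": 0.0245},
    {},
    {}
  ]
}}

```text
schema error: expected keys dx, dy, dz, wx, wy, wz, gripper
```

Request:
{"op": "move_arm", "data": {
  "targets": [
    {"dx": 16, "dy": -34.5, "dz": -6, "wx": 0, "wy": 0, "wz": 0.034, "gripper": -1},
    {"dx": 16, "dy": -34.5, "dz": -6, "wx": 0, "wy": 0, "wz": 0.034, "gripper": -1},
    {"dx": 16, "dy": -34.5, "dz": -6, "wx": 0, "wy": 0, "wz": 0.034, "gripper": -1},
    {"dx": 16, "dy": -34.5, "dz": -6, "wx": 0, "wy": 0, "wz": 0.034, "gripper": -1},
    {"dx": 16, "dy": -34.5, "dz": -6, "wx": 0, "wy": 0, "wz": 0.034, "gripper": -1},
    {"dx": 16, "dy": -34.5, "dz": -6, "wx": 0, "wy": 0, "wz": 0.034, "gripper": -1},
    {"dx": 16, "dy": -34.5, "dz": -6, "wx": 0, "wy": 0, "wz": 0.034, "gripper": -1},
    {"dx": 16, "dy": -34.5, "dz": -6, "wx": 0, "wy": 0, "wz": 0.034, "gripper": -1},
    {"dx": 16, "dy": -34.5, "dz": -6, "wx": 0, "wy": 0, "wz": 0.034, "gripper": -1},
    {"dx": 16, "dy": -34.5, "dz": -6, "wx": 0, "wy": 0, "wz": 0.034, "gripper": -1},
    {"dx": 16, "dy": -34.5, "dz": -6, "wx": 0, "wy": 0, "wz": 0.034, "gripper": -1},
    {"dx": 16, "dy": -34.5, "dz": -6, "wx": 0, "wy": 0, "wz": 0.034, "gripper": -1},
    {"dx": 14.5, "dy": -35, "dz": -4, "wx": 0, "wy": 0, "wz": 0.032, "gripper": -1},
    {"dx": 0, "dy": 0, "dz": 0, "wx": 0, "wy": 0, "wz": 0, "gripper": -1},
    {"dx": 0, "dy": 0, "dz": 0, "wx": 0, "wy": 0, "wz": 0, "gripper": -1}
  ]
}}

```text
clock: 1.35
tool_pos: [0.4524, 0.0692, 0.1792]
orientation: [[-1.0, 0.007, -0.001], [0.007, 1.0, 0.0], [0.001, 0.0, -1.0]]
wrist_force: [-0.6, -0.4, -0.6]
grip_width: 0.0883
grip_force: 0.0
```

Request:
{"op": "move_arm", "data": {
  "newtons": 20,
  "targets": [
    {"dx": 0, "dy": 1, "dz": -30, "wx": 0, "wy": 0, "wz": 0.007, "gripper": -1},
    {"dx": 0, "dy": 0, "dz": -30, "wx": 0, "wy": 0, "wz": 0, "gripper": -1},
    {"dx": 0, "dy": 0, "dz": -25, "wx": 0, "wy": 0, "wz": 0, "gripper": -1},
    {"dx": 0, "dy": 0, "dz": -15, "wx": 0, "wy": 0, "wz": 0, "gripper": -1},
    {"dx": 0, "dy": 0, "dz": -9, "wx": 0, "wy": 0, "wz": 0, "gripper": -1},
    {"dx": 0, "dy": 0, "dz": 0, "wx": 0, "wy": 0, "wz": 0, "gripper": -0.2},
    {"dx": 0, "dy": 0, "dz": 0, "wx": 0, "wy": 0, "wz": 0, "gripper": 0},
    {"dx": 0, "dy": 0, "dz": 0, "wx": 0, "wy": 0, "wz": 0, "gripper": 0.1},
    {"dx": 0, "dy": 0, "dz": 0, "wx": 0, "wy": 0, "wz": 0, "gripper": 0.2},
    {"dx": 0, "dy": 0, "dz": 0, "wx": 0, "wy": 0, "wz": 0, "gripper": 0.4},
    {"dx": 0, "dy": 0, "dz": 0, "wx": 0, "wy": 0, "wz": 0, "gripper": 1},
    {"dx": 0, "dy": 0, "dz": 0, "wx": 0, "wy": 0, "wz": 0, "gripper": 1},
    {"dx": 0, "dy": 0, "dz": 0, "wx": 0, "wy": 0, "wz": 0, "gripper": 1}
  ]
}}

```text
clock: 2.43
tool_pos: [0.4525, 0.0718, 0.071]
orientation: [[-1.0, -0.005, 0.001], [-0.005, 1.0, 0.0], [-0.001, 0.0, -1.0]]
wrist_force: [-0.8, 2.4, 1.2]
grip_width: 0.037
grip_force: 1.0
```

Request:
{"op": "move_arm", "data": {
  "targets": [
    {"dx": 0, "dy": 0, "dz": 0, "wx": 0, "wy": 0, "wz": 0, "gripper": 1},
    {"dx": 0, "dy": 0, "dz": 0, "wx": 0, "wy": 0, "wz": 0, "gripper": 1},
    {"dx": 0, "dy": 0, "dz": 5, "wx": 0, "wy": 0, "wz": 0, "gripper": 1},
    {"dx": 0, "dy": 0, "dz": 10, "wx": 0, "wy": 0, "wz": 0, "gripper": 1},
    {"dx": 0, "dy": 0, "dz": 20, "wx": 0, "wy": 0, "wz": 0, "gripper": 1},
    {"dx": 0, "dy": 0, "dz": 25, "wx": 0, "wy": 0, "wz": 0, "gripper": 1},
    {"dx": 0, "dy": 0, "dz": 0, "wx": 0, "wy": 0, "wz": 0, "gripper": 1}
  ]
}}

```text
clock: 3.02
tool_pos: [0.4551, 0.0715, 0.1352]
orientation: [[-1.0, -0.005, 0.007], [-0.005, 1.0, -0.001], [-0.007, -0.001, -1.0]]
wrist_force: [0.6, -0.4, -1.9]
grip_width: 0.0356
grip_force: 20.0
```

```bash
python3 - <<'E'
from h import *
s=robot.read_state(); print(s['tool_pos'],s['grip_width'],s['grip_force'],s['wrist_force'])
for n in("top","side"):
    p,d=eyes.grab_frame(n); np.savez(f"pics/{n}1.npz",p=p,d=d); cv2.imwrite(f"pics/{n}1.png",p[:,:,::-1])
    P=cloud(n,d)
    for c in blobs(masks(p)['red'],25): print(n,c.mean(0).round(),fit(n,c,.153) if c[0,0]<300 else '')
E
```

```text
[0.45511932 0.07154996 0.13516907] 0.03555126594445434 19.999817591160536 [ 0.61362946 -0.40431704 -1.90685088]
top [463. 278.] 
side [340. 446.]
```

View pics/side1.png

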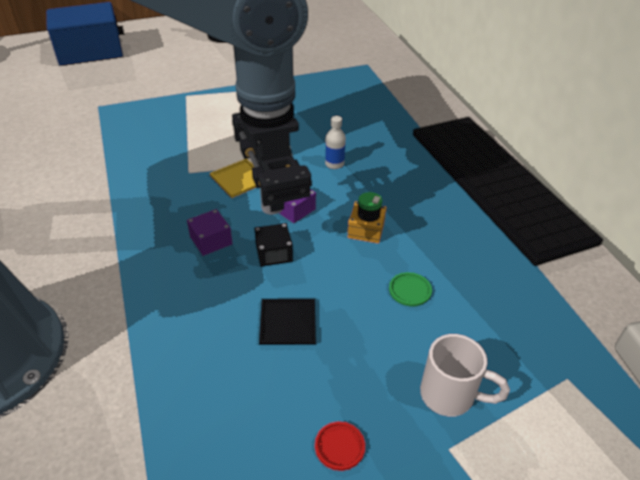

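Request:
{"op": "move_arm", "data": {
  "targets": [
    {"dx": -1, "dy": -12, "dz": 0, "wx": 0, "wy": 0, "wz": 0, "gripper": 1},
    {"dx": -1, "dy": -24, "dz": 0, "wx": 0, "wy": 0, "wz": 0, "gripper": 1},
    {"dx": -1, "dy": -30, "dz": 0, "wx": 0, "wy": 0, "wz": 0, "gripper": 1},
    {"dx": -1, "dy": -34, "dz": 0, "wx": 0, "wy": 0, "wz": 0, "gripper": 1},
    {"dx": -1, "dy": -34, "dz": 0, "wx": 0, "wy": 0, "wz": 0, "gripper": 1},
    {"dx": -1, "dy": -34, "dz": 0, "wx": 0, "wy": 0, "wz": 0, "gripper": 1},
    {"dx": -1, "dy": -34, "dz": 0, "wx": 0, "wy": 0, "wz": 0, "gripper": 1},
    {"dx": -1, "dy": -34, "dz": 0, "wx": 0, "wy": 0, "wz": 0, "gripper": 1},
    {"dx": -1, "dy": -34, "dz": 0, "wx": 0, "wy": 0, "wz": 0, "gripper": 1},
    {"dx": -2, "dy": -34, "dz": 0, "wx": 0, "wy": 0, "wz": 0, "gripper": 1},
    {"dx": -2, "dy": -30, "dz": 0, "wx": 0, "wy": 0, "wz": 0, "gripper": 1},
    {"dx": -1, "dy": -20, "dz": 0, "wx": 0, "wy": 0, "wz": 0, "gripper": 1},
    {"dx": 0, "dy": -6, "dz": 0, "wx": 0, "wy": 0, "wz": 0, "gripper": 1},
    {"dx": 0, "dy": 0, "dz": 0, "wx": 0, "wy": 0, "wz": 0, "gripper": 1},
    {"dx": 0, "dy": 0, "dz": 0, "wx": 0, "wy": 0, "wz": 0, "gripper": 1},
    {"dx": 0, "dy": 0, "dz": 0, "wx": 0, "wy": 0, "wz": 0, "gripper": 1}
  ]
}}

```text
clock: 4.45
tool_pos: [0.438, -0.2864, 0.1298]
orientation: [[-1.0, -0.006, -0.001], [-0.006, 1.0, 0.002], [0.001, 0.002, -1.0]]
wrist_force: [-0.2, 0.4, -2.4]
grip_width: 0.0356
grip_force: 20.0
```

```bash
python3 - <<'E'
from h import *
for n in("top","side"):
    p,d=eyes.grab_frame(n); np.savez(f"pics/{n}2.npz",p=p,d=d); cv2.imwrite(f"pics/{n}2.png",p[:,:,::-1])
p=cv2.imread('pics/side2.png')
cv2.imwrite('pics/c2.png',cv2.resize(p[60:480,200:620],None,fx=1.4,fy=1.4))
E
```

```text
(no output)
```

View pics/c2.png

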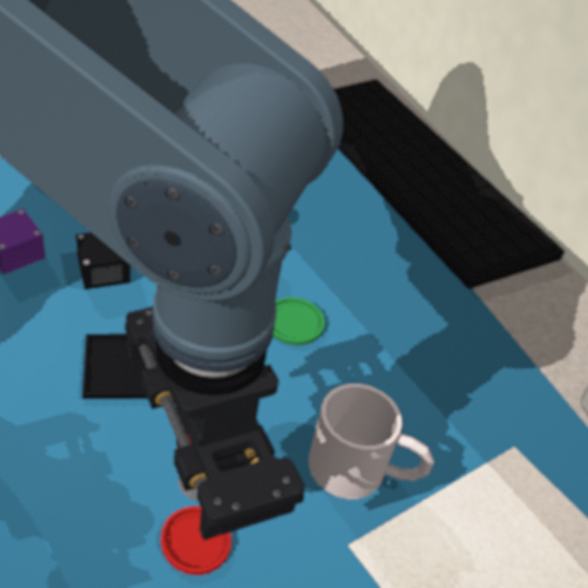

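Request:
{"op": "move_arm", "data": {
  "targets": [
    {"dx": 0, "dy": -2.3, "dz": -15, "wx": 0, "wy": 0, "wz": 0, "gripper": 1},
    {"dx": 0, "dy": 0, "dz": -25, "wx": 0, "wy": 0, "wz": 0, "gripper": 1},
    {"dx": 0, "dy": 0, "dz": -25, "wx": 0, "wy": 0, "wz": 0, "gripper": 1},
    {"dx": 0, "dy": 0, "dz": -15, "wx": 0, "wy": 0, "wz": 0, "gripper": 1},
    {"dx": 0, "dy": 0, "dz": -8, "wx": 0, "wy": 0, "wz": 0, "gripper": 1},
    {"dx": 0, "dy": 0, "dz": -4, "wx": 0, "wy": 0, "wz": 0, "gripper": 1},
    {"dx": 0, "dy": 0, "dz": 0, "wx": 0, "wy": 0, "wz": 0, "gripper": 1},
    {"dx": 0, "dy": 0, "dz": 0, "wx": 0, "wy": 0, "wz": 0, "gripper": 1},
    {"dx": 0, "dy": 0, "dz": 0, "wx": 0, "wy": 0, "wz": 0, "gripper": 1}
  ]
}}

```text
clock: 5.3
tool_pos: [0.4391, -0.2911, 0.0399]
orientation: [[-1.0, -0.006, 0.002], [-0.006, 1.0, -0.002], [-0.002, -0.002, -1.0]]
wrist_force: [0.8, -0.5, -1.3]
grip_width: 0.0356
grip_force: 20.0
```

```bash
python3 - <<'E'
from h import *
for i in range(8):
    n="side" if i%2 else "top"
    p,d=eyes.grab_frame(n);s=robot.read_state();print((s['tool_pos']*1000).round(1),s['wrist_force'].round(1),s['qpos'].round(4))
    if i>5: np.savez(f"pics/{n}3.npz",p=p,d=d); cv2.imwrite(f"pics/{n}3.png",p[:,:,::-1])
for c in blobs(masks(p)['red'],25): print(c.mean(0).round(),c.min(0),c.max(0))
E
```

```text
[ 439.1 -291.1   39.9] [-0.3 -0.7 -2.4] [-0.8109  0.3791  1.8605 -0.      0.8997 -2.3871]
[ 439.  -291.1   39.8] [-0.1  0.2 -2.4] [-0.8111  0.3792  1.8606 -0.      0.8997 -2.3871]
[ 438.9 -291.    39.7] [-0.6  0.3 -1.3] [-0.8111  0.3793  1.8608 -0.      0.8996 -2.3872]
[ 438.7 -290.9   39.5] [ 0.2 -0.2 -2.5] [-8.1120e-01  3.7960e-01  1.8610e+00 -1.0000e-04  8.9960e-01 -2.3872e+00]
[ 438.6 -290.8   39.3] [-0.1  0.7 -2.5] [-0.8112  0.3799  1.8611 -0.      0.8995 -2.3872]
[ 438.5 -290.7   39.2] [-0.2 -0.5 -3.4] [-0.8112  0.3801  1.8613  0.      0.8995 -2.3872]
[ 438.4 -290.7   39. ] [-0.3  0.1 -2.3] [-0.8113  0.3803  1.8613 -0.      0.8994 -2.3872]
[ 438.4 -290.6   38.9] [-0.1  0.2 -1.8] [-0.8112  0.3805  1.8614  0.      0.8994 -2.3872]
[326. 451.] [316 430] [339 469]
[272.  54.] [265  48] [278  59]
```

Request:
{"op": "move_arm", "data": {
  "targets": [
    {"dx": -0.3, "dy": 0.8, "dz": -2, "wx": 0, "wy": 0, "wz": 0, "gripper": 1},
    {"dx": 0, "dy": 0, "dz": -1, "wx": 0, "wy": 0, "wz": 0, "gripper": 1},
    {"dx": 0, "dy": 0, "dz": -1, "wx": 0, "wy": 0, "wz": 0, "gripper": 1},
    {"dx": 0, "dy": 0, "dz": 0, "wx": 0, "wy": 0, "wz": 0, "gripper": 1},
    {"dx": 0, "dy": 0, "dz": -0.7, "wx": 0, "wy": 0, "wz": 0, "gripper": 1},
    {"dx": 0, "dy": 0, "dz": 0, "wx": 0, "wy": 0, "wz": 0, "gripper": 1},
    {"dx": 0, "dy": 0, "dz": 0, "wx": 0, "wy": 0, "wz": 0, "gripper": 1},
    {"dx": 0, "dy": 0, "dz": 0, "wx": 0, "wy": 0, "wz": 0, "gripper": 1},
    {"dx": 0, "dy": 0, "dz": 0, "wx": 0, "wy": 0, "wz": 0, "gripper": 1},
    {"dx": 0, "dy": 0, "dz": 0, "wx": 0, "wy": 0, "wz": 0, "gripper": 1}
  ]
}}

```text
clock: 6.53
tool_pos: [0.4381, -0.2897, 0.034]
orientation: [[-1.0, -0.005, 0.0], [-0.005, 1.0, -0.0], [-0.0, -0.0, -1.0]]
wrist_force: [-1.2, 0.1, -1.1]
grip_width: 0.0355
grip_force: 20.0
```

Request:
{"op": "move_arm", "data": {
  "targets": [
    {"dx": 0, "dy": 0, "dz": -0.5, "wx": 0, "wy": 0, "wz": 0, "gripper": 1},
    {"dx": 0, "dy": 0, "dz": -0.4, "wx": 0, "wy": 0, "wz": 0, "gripper": 1},
    {"dx": 0, "dy": 0, "dz": 0, "wx": 0, "wy": 0, "wz": 0, "gripper": 1},
    {"dx": 0, "dy": 0, "dz": 0, "wx": 0, "wy": 0, "wz": 0, "gripper": 1},
    {"dx": 0, "dy": 0, "dz": 0, "wx": 0, "wy": 0, "wz": 0, "gripper": 1}
  ]
}}

```text
clock: 6.95
tool_pos: [0.4381, -0.2897, 0.034]
orientation: [[-1.0, -0.005, -0.0], [-0.005, 1.0, 0.0], [0.0, 0.0, -1.0]]
wrist_force: [-3.7, 2.9, 8.8]
grip_width: 0.0356
grip_force: 20.0
```

In contact (+9 N). Next: release slowly and rise.

Request:
{"op": "move_arm", "data": {
  "targets": [
    {"dx": 0, "dy": 0, "dz": 0, "wx": 0, "wy": 0, "wz": 0, "gripper": 0.1},
    {"dx": 0, "dy": 0, "dz": 0, "wx": 0, "wy": 0, "wz": 0, "gripper": 0},
    {"dx": 0, "dy": 0, "dz": 0, "wx": 0, "wy": 0, "wz": 0, "gripper": -0.2},
    {"dx": 0, "dy": 0, "dz": 0, "wx": 0, "wy": 0, "wz": 0, "gripper": -0.6},
    {"dx": 0, "dy": 0, "dz": 0, "wx": 0, "wy": 0, "wz": 0, "gripper": -1},
    {"dx": 0, "dy": 0, "dz": 0, "wx": 0, "wy": 0, "wz": 0, "gripper": -1},
    {"dx": 0, "dy": 0, "dz": 15, "wx": 0, "wy": 0, "wz": 0, "gripper": -1},
    {"dx": 0, "dy": 0, "dz": 30, "wx": 0, "wy": 0, "wz": 0, "gripper": -1},
    {"dx": 0, "dy": 0, "dz": 35, "wx": 0, "wy": 0, "wz": 0, "gripper": -1},
    {"dx": 0, "dy": 0, "dz": 35, "wx": 0, "wy": 0, "wz": 0, "gripper": -1},
    {"dx": 0, "dy": 0, "dz": 31.6, "wx": 0, "wy": 0, "wz": 0, "gripper": -1},
    {"dx": 0, "dy": 30, "dz": 0, "wx": 0, "wy": 0, "wz": 0, "gripper": -1},
    {"dx": 0, "dy": 30, "dz": 0, "wx": 0, "wy": 0, "wz": 0, "gripper": -1},
    {"dx": 10, "dy": 30, "dz": 0, "wx": 0, "wy": 0, "wz": 0, "gripper": -1},
    {"dx": 20, "dy": 30, "dz": 0, "wx": 0, "wy": 0, "wz": 0, "gripper": -1},
    {"dx": 20, "dy": 30, "dz": 0, "wx": 0, "wy": 0, "wz": 0, "gripper": -1},
    {"dx": 20, "dy": 30, "dz": 0, "wx": 0, "wy": 0, "wz": 0, "gripper": -1}
  ]
}}

```text
clock: 8.37
tool_pos: [0.5086, -0.1083, 0.18]
orientation: [[-1.0, -0.005, 0.001], [-0.005, 1.0, -0.0], [-0.001, -0.0, -1.0]]
wrist_force: [0.4, -0.9, -0.8]
grip_width: 0.0879
grip_force: 0.0
```

```bash
python3 - <<'E'
from h import *
for n in("top","side"):
    p,d=eyes.grab_frame(n); np.savez(f"pics/{n}4.npz",p=p,d=d); cv2.imwrite(f"pics/{n}4.png",p[:,:,::-1])
p=cv2.imread('pics/side4.png')
cv2.imwrite('pics/c4.png',cv2.resize(p[150:480,180:600],None,fx=1.8,fy=1.8))
print(robot.read_state()['tool_pos'])
for n in("top","side"):
    z=np.load(f"pics/{n}4.npz");p,d=z['p'],z['d'];P=cloud(n,d)
    for c in blobs(masks(p)['red'],30):
            mm=np.zeros(d.shape,np.uint8);cv2.drawContours(mm,[c],-1,1,-1)
            zz=np.percentile(P[...,2][(mm>0)&(d>0)],[10,50,90])
            print(n,c.mean(0).round(),np.round(zz*1000),*fit(n,c,zz[1] if zz[1]>.015 else .008))
E
```

```text
[ 0.50980452 -0.10585059  0.17988212]
top [457. 287.] [0. 4. 8.] [ 417.8 -274.9] [14.2 16. ] 88.7 [ 417.5 -274.3] [10.7 19.7]
top [471. 277.] [ 8. 53. 56.] [ 434.5 -288.1] [36.4 39.1] 59.4 [ 435.7 -289.3] [30.6 43.3]
side [340. 443.] [ 3. 15. 55.] [ 441.2 -289.7] [72.4 62.3] 34.9 [ 439.3 -288.5] [59.4 74.1]
side [264.  60.] [ 9. 13. 16.] [612.6 731.7] [113.   17.3] 45.7 [609.2 727.3] [ 15.9 140.1]
```

View pics/c4.png

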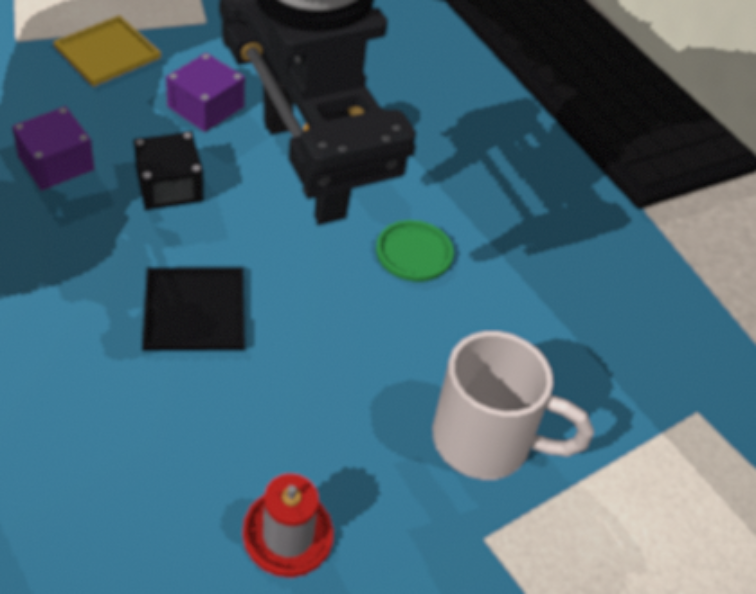

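The motor stands upright in the red tray, at about (290,510) in the crop. Next I check how well it's centred, using only points at its top height, and measure the bracket and the encoder.

```bash
cat > q.py <<'E'
from h import *
import sys
i=sys.argv[1]
def top(n,k,zlo,zhi,zp,box,pr=''):
    z=np.load(f"pics/{n}{i}.npz");p,d=z['p'],z['d'];P=cloud(n,d)
    m=(P[...,2]>zlo)&(P[...,2]<zhi)&(d>0)
    if k: m&=masks(p)[k]
    x0,x1,y0,y1=box; m&=(P[...,0]>x0)&(P[...,0]<x1)&(P[...,1]>y0)&(P[...,1]<y1)
    m=cv2.morphologyEx(m.astype(np.uint8),cv2.MORPH_CLOSE,np.ones((3,3)))
    for c in blobs(m,80): print(n,pr,c.mean(0).round(),*fit(n,cv2.convexHull(c)[:,0],zp))
E
cat > q1.py <<'E'
from q import *
for n in("top","side"):
    top(n,'red',.042,.07,.053,(.38,.5,-.34,-.24),'motor')
    top(n,None,.031,.05,.040,(.38,.53,0.02,.12),'bracket')
    top(n,'green',.065,.085,.074,(.55,.7,0.0,.15),'enc')
E
python3 q1.py 4; python3 - <<'E'
import sys; sys.argv=['',"0"]
sys.path.insert(0,'.')
import os; os.chdir('.')
from q import *
for n in("top","side"):
    top(n,'green',.062,.085,.074,(.55,.7,0.0,.15),'enc')
    top(n,'yellow',.034,.05,.04,(.55,.7,0.0,.15),'gear')
E
```

```text
top motor [471. 275.] [ 437.7 -289.1] [31.  35.2] 88.5 [ 437.2 -289.6] [33.9 36.3]
top bracket [286. 264.] [452.6  71. ] [56.2 56.4] 83.7 [451.6  71.3] [67.3 71. ]
top enc [287. 177.] [618.1  73.6] [39.9 32. ] 51.8 [620.2  72.3] [35.4 40.7]
side motor [342. 427.] [ 438.1 -292.4] [35.6 35. ] 70.6 [ 438.1 -292.4] [35.9 36.3]
side bracket [273. 238.] [453.1  66.5] [65.9 56.7] 83.7 [452.3  64.4] [69.1 84.4]
top enc [287. 177.] [618.6  73.3] [39.8 32.2] 48.1 [619.9  72.3] [35.5 41.2]
top gear [288. 186.] [619.9  76.1] [55.6 54.4] 58.0 [614.8  74.8] [59.3 67.7]
side enc [369. 202.] [620.5  66.5] [49.6 34.8] 68.3 [620.   66.2] [38.7 51.2]
side gear [367. 218.] [619.4  68.5] [55.2 56.2] 59.0 [619.6  70.6] [65.7 73.3]
```

```bash
cat > q2.py <<'E'
from q import *
for n in("top","side"):
    top(n,None,.058,.09,.074,(.55,.7,0.0,.15),'enc')
    z=np.load(f"pics/{n}{i}.npz");p,d=z['p'],z['d'];P=cloud(n,d).reshape(-1,3)
    P=P[(abs(P[:,2]-.0745)<.0035)&(abs(P[:,0]-.62)<.05)&(abs(P[:,1]-.07)<.05)]
    print(n,len(P),P.mean(0),P.min(0),P.max(0))
E
python3 q2.py 0
```

```text
top enc [288. 176.] [620.5  71.7] [42.9 37.3] 1.9 [621.   71.4] [40.2 43.9]
top 295 [0.62198958 0.07168977 0.07415612] [0.6027723  0.05291695 0.07105393] [0.64247007 0.09063901 0.07799573]
side enc [370. 203.] [619.9  62.8] [58.  39.7] 66.7 [620.3  63.8] [41.7 60.9]
side 301 [0.6224861  0.06923527 0.07466579] [0.60338282 0.04984423 0.07105182] [0.64491404 0.0904621  0.07780104]
```

Request:
{"op": "move_arm", "data": {
  "newtons": 15,
  "targets": [
    {"dx": 19, "dy": 30, "dz": 0, "wx": 0, "wy": 0, "wz": 0, "gripper": -1},
    {"dx": 19, "dy": 30, "dz": 0, "wx": 0, "wy": 0, "wz": 0, "gripper": -1},
    {"dx": 19, "dy": 30, "dz": 0, "wx": 0, "wy": 0, "wz": 0, "gripper": -1},
    {"dx": 19, "dy": 30, "dz": 0, "wx": 0, "wy": 0, "wz": 0, "gripper": -1},
    {"dx": 19, "dy": 30, "dz": 0, "wx": 0, "wy": 0, "wz": 0, "gripper": -1},
    {"dx": 19, "dy": 31, "dz": -10, "wx": 0, "wy": 0, "wz": 0, "gripper": -1},
    {"dx": 0, "dy": 0, "dz": -25, "wx": 0, "wy": 0, "wz": 0, "gripper": -1},
    {"dx": 0, "dy": 0, "dz": -25, "wx": 0, "wy": 0, "wz": 0, "gripper": -1},
    {"dx": 0, "dy": 0, "dz": -25, "wx": 0, "wy": 0, "wz": 0, "gripper": -1},
    {"dx": 0, "dy": 0, "dz": -15, "wx": 0, "wy": 0, "wz": 0, "gripper": -1},
    {"dx": 0, "dy": 0, "dz": -8.5, "wx": 0, "wy": 0, "wz": 0, "gripper": -1},
    {"dx": 0, "dy": 0, "dz": -5, "wx": 0, "wy": 0, "wz": 0, "gripper": -0.2},
    {"dx": 0, "dy": 0, "dz": 0, "wx": 0, "wy": 0, "wz": 0, "gripper": -0.1},
    {"dx": 0, "dy": 0, "dz": 0, "wx": 0, "wy": 0, "wz": 0, "gripper": -0.05},
    {"dx": 0, "dy": 0, "dz": 0, "wx": 0, "wy": 0, "wz": 0, "gripper": -0.05},
    {"dx": 0, "dy": 0, "dz": 0, "wx": 0, "wy": 0, "wz": 0, "gripper": -0.05},
    {"dx": 0, "dy": 0, "dz": 0, "wx": 0, "wy": 0, "wz": 0, "gripper": -0.05}
  ]
}}

```text
clock: 9.88
tool_pos: [0.6227, 0.0712, 0.0674]
orientation: [[-1.0, -0.005, 0.002], [-0.005, 1.0, -0.0], [-0.002, -0.0, -1.0]]
wrist_force: [0.1, 1.1, 0.2]
grip_width: 0.0505
grip_force: 0.0
```

Nicely placed around the encoder; close and lift.

Request:
{"op": "move_arm", "data": {
  "targets": [
    {"dx": 0, "dy": 0, "dz": 0, "wx": 0, "wy": 0, "wz": 0, "gripper": 0},
    {"dx": 0, "dy": 0, "dz": 0, "wx": 0, "wy": 0, "wz": 0, "gripper": 0.1},
    {"dx": 0, "dy": 0, "dz": 0, "wx": 0, "wy": 0, "wz": 0, "gripper": 0.2},
    {"dx": 0, "dy": 0, "dz": 0, "wx": 0, "wy": 0, "wz": 0, "gripper": 0.5},
    {"dx": 0, "dy": 0, "dz": 0, "wx": 0, "wy": 0, "wz": 0, "gripper": 1},
    {"dx": 0, "dy": 0, "dz": 0, "wx": 0, "wy": 0, "wz": 0, "gripper": 1},
    {"dx": 0, "dy": 0, "dz": 0, "wx": 0, "wy": 0, "wz": 0, "gripper": 1},
    {"dx": 0, "dy": 0, "dz": 0, "wx": 0, "wy": 0, "wz": 0, "gripper": 1}
  ]
}}

```text
clock: 10.55
tool_pos: [0.6223, 0.0714, 0.0666]
orientation: [[-1.0, -0.005, 0.0], [-0.005, 1.0, 0.0], [-0.0, 0.0, -1.0]]
wrist_force: [-1.2, 0.5, 6.2]
grip_width: 0.0394
grip_force: 15.0
```

Request:
{"op": "move_arm", "data": {
  "targets": [
    {"dx": 0, "dy": 0, "dz": 3, "wx": 0, "wy": 0, "wz": 0, "gripper": 1},
    {"dx": 0, "dy": 0, "dz": 10, "wx": 0, "wy": 0, "wz": 0, "gripper": 1},
    {"dx": 0, "dy": 0, "dz": 22, "wx": 0, "wy": 0, "wz": 0, "gripper": 1},
    {"dx": 0, "dy": -5, "dz": 25, "wx": 0, "wy": 0, "wz": 0, "gripper": 1},
    {"dx": 1, "dy": -15, "dz": 0, "wx": 0, "wy": 0, "wz": 0, "gripper": 1},
    {"dx": 2, "dy": -25, "dz": 0, "wx": 0, "wy": 0, "wz": 0, "gripper": 1},
    {"dx": 2, "dy": -30, "dz": 0, "wx": 0, "wy": 0, "wz": 0, "gripper": 1},
    {"dx": 3, "dy": -30, "dz": 0, "wx": 0, "wy": 0, "wz": 0, "gripper": 1},
    {"dx": 2, "dy": -25, "dz": 0, "wx": 0, "wy": 0, "wz": 0, "gripper": 1},
    {"dx": 1, "dy": -13, "dz": 0, "wx": 0, "wy": 0, "wz": 0, "gripper": 1},
    {"dx": 1, "dy": -5, "dz": -10, "wx": 0, "wy": 0, "wz": 0, "gripper": 1},
    {"dx": 0, "dy": 0, "dz": -20, "wx": 0, "wy": 0, "wz": 0, "gripper": 1},
    {"dx": 0, "dy": 0, "dz": -25, "wx": 0, "wy": 0, "wz": 0, "gripper": 1},
    {"dx": 0, "dy": 0, "dz": -20, "wx": 0, "wy": 0, "wz": 0, "gripper": 1},
    {"dx": 0, "dy": 0, "dz": -12, "wx": 0, "wy": 0, "wz": 0, "gripper": 1},
    {"dx": 0, "dy": 0, "dz": -5, "wx": 0, "wy": 0, "wz": 0, "gripper": 1},
    {"dx": 0, "dy": 0, "dz": 0, "wx": 0, "wy": 0, "wz": 0, "gripper": 1},
    {"dx": 0, "dy": 0, "dz": 0, "wx": 0, "wy": 0, "wz": 0, "gripper": 1},
    {"dx": 0, "dy": 0, "dz": 0, "wx": 0, "wy": 0, "wz": 0, "gripper": 1},
    {"dx": 0, "dy": 0, "dz": 0, "wx": 0, "wy": 0, "wz": 0, "gripper": 1}
  ]
}}

```text
clock: 12.22
tool_pos: [0.6351, -0.0769, 0.0358]
orientation: [[-1.0, -0.005, 0.002], [-0.005, 1.0, -0.001], [-0.002, -0.001, -1.0]]
wrist_force: [0.1, 0.2, 0.5]
grip_width: 0.0397
grip_force: 15.0
```

Request:
{"op": "move_arm", "data": {
  "targets": [
    {"dx": 0, "dy": 0, "dz": -2, "wx": 0, "wy": 0, "wz": 0, "gripper": 1},
    {"dx": 0, "dy": 0, "dz": -1, "wx": 0, "wy": 0, "wz": 0, "gripper": 1},
    {"dx": 0, "dy": 0, "dz": -1, "wx": 0, "wy": 0, "wz": 0, "gripper": 1},
    {"dx": 0, "dy": 0, "dz": -0.5, "wx": 0, "wy": 0, "wz": 0, "gripper": 1},
    {"dx": 0, "dy": 0, "dz": -0.5, "wx": 0, "wy": 0, "wz": 0, "gripper": 1},
    {"dx": 0, "dy": 0, "dz": -0.3, "wx": 0, "wy": 0, "wz": 0, "gripper": 1},
    {"dx": 0, "dy": 0, "dz": 0, "wx": 0, "wy": 0, "wz": 0, "gripper": 1},
    {"dx": 0, "dy": 0, "dz": 0, "wx": 0, "wy": 0, "wz": 0, "gripper": 1},
    {"dx": 0, "dy": 0, "dz": 0, "wx": 0, "wy": 0, "wz": 0, "gripper": 1},
    {"dx": 0, "dy": 0, "dz": 0, "wx": 0, "wy": 0, "wz": 0, "gripper": 1}
  ]
}}

```text
clock: 13.05
tool_pos: [0.634, -0.0767, 0.0296]
orientation: [[-1.0, -0.005, -0.0], [-0.005, 1.0, -0.0], [0.0, -0.0, -1.0]]
wrist_force: [-2.4, 0.4, 6.2]
grip_width: 0.0394
grip_force: 15.0
```

Request:
{"op": "move_arm", "data": {
  "targets": [
    {"dx": 0, "dy": 0, "dz": 0, "wx": 0, "wy": 0, "wz": 0, "gripper": 0.05},
    {"dx": 0, "dy": 0, "dz": 0, "wx": 0, "wy": 0, "wz": 0, "gripper": 0},
    {"dx": 0, "dy": 0, "dz": 0, "wx": 0, "wy": 0, "wz": 0, "gripper": -0.2},
    {"dx": 0, "dy": 0, "dz": 0, "wx": 0, "wy": 0, "wz": 0, "gripper": -0.6},
    {"dx": 0, "dy": 0, "dz": 0, "wx": 0, "wy": 0, "wz": 0, "gripper": -1},
    {"dx": 0, "dy": 0, "dz": 0, "wx": 0, "wy": 0, "wz": 0, "gripper": -1},
    {"dx": 0, "dy": 0, "dz": 15, "wx": 0, "wy": 0, "wz": 0, "gripper": -1},
    {"dx": 0, "dy": 0, "dz": 30, "wx": 0, "wy": 0, "wz": 0, "gripper": -1},
    {"dx": 0, "dy": 0, "dz": 35, "wx": 0, "wy": 0, "wz": 0, "gripper": -1},
    {"dx": 0, "dy": 0, "dz": 35, "wx": 0, "wy": 0, "wz": 0, "gripper": -1},
    {"dx": 0, "dy": 0, "dz": 35.8, "wx": 0, "wy": 0, "wz": 0, "gripper": -1},
    {"dx": -30, "dy": 0, "dz": 0, "wx": 0, "wy": 0, "wz": 0, "gripper": -1},
    {"dx": -35, "dy": 0, "dz": 0, "wx": 0, "wy": 0, "wz": 0, "gripper": -1},
    {"dx": -35, "dy": 0, "dz": 0, "wx": 0, "wy": 0, "wz": 0, "gripper": -1},
    {"dx": -35, "dy": 0, "dz": 0, "wx": 0, "wy": 0, "wz": 0, "gripper": -1},
    {"dx": -35, "dy": 0, "dz": 0, "wx": 0, "wy": 0, "wz": 0, "gripper": -1},
    {"dx": 0, "dy": 0, "dz": 0, "wx": 0, "wy": 0, "wz": 0, "gripper": -1}
  ]
}}

```text
clock: 14.47
tool_pos: [0.4578, -0.075, 0.1788]
orientation: [[-1.0, -0.005, -0.006], [-0.005, 1.0, 0.002], [0.006, 0.002, -1.0]]
wrist_force: [-0.1, 0.0, 0.1]
grip_width: 0.0882
grip_force: 0.0
```

```bash
cat > q3.py <<'E'
from q import *
for n in("top","side"):
    p,d=eyes.grab_frame(n); np.savez(f"pics/{n}{i}.npz",p=p,d=d); cv2.imwrite(f"pics/{n}{i}.png",p[:,:,::-1])
    top(n,None,.030,.05,.040,(.38,.53,0.02,.12),'bracket')
    top(n,None,.030,.05,.040,(.56,.68,0.02,.13),'gear')
    top(n,None,.030,.06,.037,(.58,.69,-.12,-.03),'enc')
    P=cloud(n,d).reshape(-1,3)
    for nm,x,y,z in(('enc',.634,-.077,.037),('gear',.618,.073,.04),('brk',.4528,.0705,.04)):
        Q=P[(abs(P[:,2]-z)<.005)&(abs(P[:,0]-x)<.055)&(abs(P[:,1]-y)<.055)]
        if len(Q)>30: print(n,nm,len(Q),(Q.mean(0)*1000).round(1),((Q.min(0)+Q.max(0))*500).round(1),(np.ptp(Q,0)*1000).round(1))
z=np.load("pics/top0.npz")['p']
v=z.max(2); m=np.zeros(v.shape,bool); m[245:315,325:395]=v[245:315,325:395]<62
for c in blobs(m,500): print('blacktray top0',c.mean(0),*fit('top',cv2.convexHull(c)[:,0],.008))
z=np.load("pics/side0.npz")['p']
for c in blobs(masks(z)['black'],500):
    if abs(c.mean(0)-[288,322]).max()<9: print('blacktray side0',*fit('side',cv2.convexHull(c)[:,0],.008))
E
python3 q3.py 5
```

```text
top bracket [284. 262.] [452.7  71.7] [54.8 56.4] 83.7 [455.   74.7] [58.5 70.6]
top gear [287. 182.] [620.6  75.1] [57.8 57.4] 56.8 [621.6  74.6] [67.2 76.7]
top gear 731 [621.7  75.3  39.4] [621.7  75.2  39.9] [72.8 72.9  9.5]
top brk 678 [454.9  75.2  39.8] [454.1  71.7  40.1] [59.  59.7  9.7]
side bracket [274. 238.] [453.   65.7] [67.6 56.8] 83.7 [452.  63.] [67.1 89.6]
side gear [370. 215.] [621.2  70. ] [65.6 56.6] 57.4 [625.3  71.5] [62.  81.9]
side enc [412. 276.] [634.6 -80.7] [44.6 38.5] 65.5 [634.  -80.5] [40.4 45.8]
side enc 432 [633.7 -80.8  37.7] [635.3 -79.3  37. ] [41.  40.2  9.8]
side gear 629 [627.3  71.6  40. ] [631.9  74.1  39.2] [60.2 74.9  8.3]
side brk 876 [453.3  67.9  40.2] [453.4  70.3  39.8] [61.3 64.   9.5]
blacktray top0 [359.72789116 278.11564626] [431.7 -76.8] [82.2 82.2] 72.0 [432.7 -78.6] [100.3 107.9]
blacktray side0 [432.7 -81.3] [83.6 81.2] 72.0 [434.  -83.5] [ 97.3 125.2]
```

View pics/side5.png

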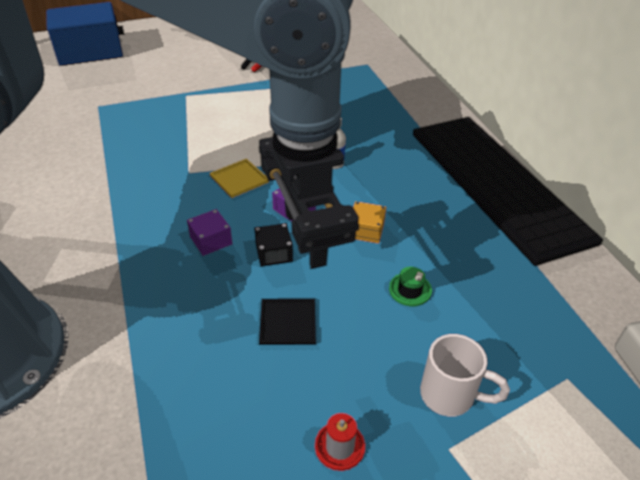

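Request:
{"op": "move_arm", "data": {
  "newtons": 25,
  "targets": [
    {"dx": -2.4, "dy": 27, "dz": 0, "wx": 0, "wy": 0, "wz": -0.023, "gripper": -0.6},
    {"dx": -3, "dy": 30, "dz": 0, "wx": 0, "wy": 0, "wz": -0.023, "gripper": -0.6},
    {"dx": -2, "dy": 30, "dz": 0, "wx": 0, "wy": 0, "wz": -0.023, "gripper": -0.6},
    {"dx": -2, "dy": 30, "dz": 0, "wx": 0, "wy": 0, "wz": -0.023, "gripper": -0.6},
    {"dx": -2, "dy": 20, "dz": 0, "wx": 0, "wy": 0, "wz": -0.023, "gripper": -0.6},
    {"dx": 0, "dy": 10, "dz": 0, "wx": 0, "wy": 0, "wz": 0, "gripper": -0.6},
    {"dx": 0, "dy": 0, "dz": -20, "wx": 0, "wy": 0, "wz": 0, "gripper": -0.6},
    {"dx": 0, "dy": 0, "dz": -30, "wx": 0, "wy": 0, "wz": 0, "gripper": -0.6},
    {"dx": 0, "dy": 0, "dz": -30, "wx": 0, "wy": 0, "wz": 0, "gripper": -0.6},
    {"dx": 0, "dy": 0, "dz": -20, "wx": 0, "wy": 0, "wz": 0, "gripper": -0.6},
    {"dx": 0, "dy": 0, "dz": -10, "wx": 0, "wy": 0, "wz": 0, "gripper": -0.6},
    {"dx": 0, "dy": 0, "dz": 0, "wx": 0, "wy": 0, "wz": 0, "gripper": -0.6},
    {"dx": 0, "dy": 0, "dz": 0, "wx": 0, "wy": 0, "wz": 0, "gripper": -0.6},
    {"dx": 0, "dy": 0, "dz": 0, "wx": 0, "wy": 0, "wz": 0, "gripper": -0.6}
  ]
}}

```text
clock: 15.73
tool_pos: [0.4542, 0.07, 0.0711]
orientation: [[-0.994, 0.11, 0.003], [0.11, 0.994, -0.0], [-0.003, -0.0, -1.0]]
wrist_force: [0.5, -0.6, -0.2]
grip_width: 0.0704
grip_force: 0.0
```

```bash
python3 - <<'E'
from h import *
p,d=eyes.grab_frame("side")
cv2.imwrite('pics/c6.png',cv2.resize(p[130:330,170:430,::-1],None,fx=3,fy=3,interpolation=cv2.INTER_CUBIC))
print(robot.read_state()['tool_pos'],robot.read_state()['grip_width'])
E
```

```text
[0.45423903 0.07005136 0.0712583 ] 0.07059666603077884
```

View pics/c6.png

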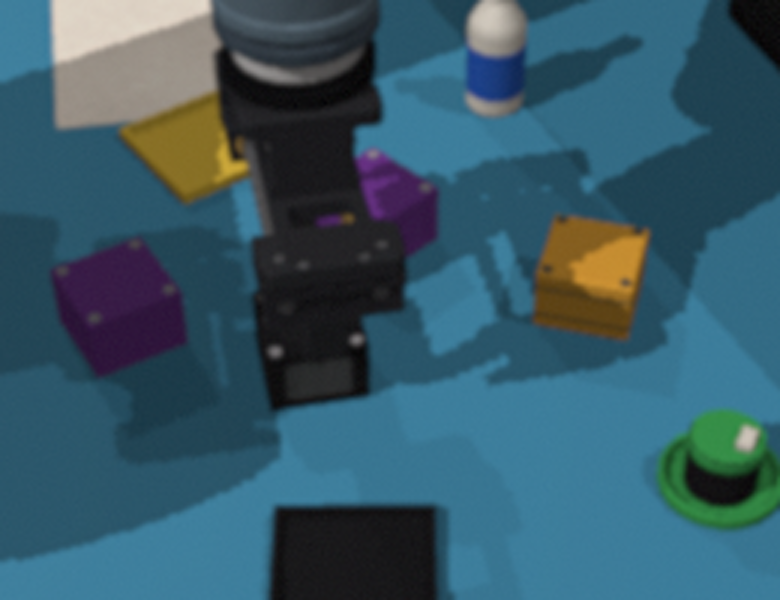

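The gripper is lined up over the bracket at about (315,360) in the crop, and the purple boxes are clear. The encoder sits in the green tray. Next: descend and close.

Request:
{"op": "move_arm", "data": {
  "targets": [
    {"dx": 0, "dy": 0, "dz": -15, "wx": 0, "wy": 0, "wz": 0, "gripper": -0.6},
    {"dx": 0, "dy": 0, "dz": -15, "wx": 0, "wy": 0, "wz": 0, "gripper": -0.6},
    {"dx": 0, "dy": 0, "dz": -10, "wx": 0, "wy": 0, "wz": 0, "gripper": -0.6},
    {"dx": 0, "dy": 0, "dz": -4, "wx": 0, "wy": 0, "wz": 0, "gripper": -0.6},
    {"dx": 0, "dy": 0, "dz": 0, "wx": 0, "wy": 0, "wz": 0, "gripper": -0.5},
    {"dx": 0, "dy": 0, "dz": 0, "wx": 0, "wy": 0, "wz": 0, "gripper": -0.4},
    {"dx": 0, "dy": 0, "dz": 0, "wx": 0, "wy": 0, "wz": 0, "gripper": -0.35},
    {"dx": 0, "dy": 0, "dz": 0, "wx": 0, "wy": 0, "wz": 0, "gripper": -0.3},
    {"dx": 0, "dy": 0, "dz": 0, "wx": 0, "wy": 0, "wz": 0, "gripper": -0.2},
    {"dx": 0, "dy": 0, "dz": 0, "wx": 0, "wy": 0, "wz": 0, "gripper": 1},
    {"dx": 0, "dy": 0, "dz": 0, "wx": 0, "wy": 0, "wz": 0, "gripper": 1},
    {"dx": 0, "dy": 0, "dz": 0, "wx": 0, "wy": 0, "wz": 0, "gripper": 1},
    {"dx": 0, "dy": 0, "dz": 0, "wx": 0, "wy": 0, "wz": 0, "gripper": 1}
  ]
}}

```text
clock: 16.87
tool_pos: [0.4533, 0.0705, 0.0264]
orientation: [[-0.994, 0.11, 0.001], [0.11, 0.994, 0.0], [-0.001, 0.0, -1.0]]
wrist_force: [-0.6, 2.8, 6.9]
grip_width: 0.0558
grip_force: 25.0
```

Request:
{"op": "move_arm", "data": {
  "targets": [
    {"dx": 0, "dy": 0, "dz": 3, "wx": 0, "wy": 0, "wz": 0, "gripper": 1},
    {"dx": 0, "dy": 0, "dz": 12, "wx": 0, "wy": 0, "wz": 0, "gripper": 1},
    {"dx": 0, "dy": 0, "dz": 22, "wx": 0, "wy": 0, "wz": 0, "gripper": 1},
    {"dx": 0, "dy": -5, "dz": 23, "wx": 0, "wy": 0, "wz": 0, "gripper": 1},
    {"dx": -1, "dy": -15, "dz": 0, "wx": 0, "wy": 0, "wz": -0.03, "gripper": 1},
    {"dx": -3, "dy": -25, "dz": 0, "wx": 0, "wy": 0, "wz": -0.04, "gripper": 1},
    {"dx": -5, "dy": -30, "dz": 0, "wx": 0, "wy": 0, "wz": -0.04, "gripper": 1},
    {"dx": -5, "dy": -30, "dz": 0, "wx": 0, "wy": 0, "wz": -0.04, "gripper": 1},
    {"dx": -3, "dy": -25, "dz": 0, "wx": 0, "wy": 0, "wz": -0.03, "gripper": 1},
    {"dx": -2.4, "dy": -13, "dz": 0, "wx": 0, "wy": 0, "wz": -0.024, "gripper": 1},
    {"dx": -1, "dy": -5, "dz": 0, "wx": 0, "wy": 0, "wz": 0, "gripper": 1},
    {"dx": 0, "dy": 0, "dz": -10, "wx": 0, "wy": 0, "wz": 0, "gripper": 1},
    {"dx": 0, "dy": 0, "dz": -20, "wx": 0, "wy": 0, "wz": 0, "gripper": 1},
    {"dx": 0, "dy": 0, "dz": -12, "wx": 0, "wy": 0, "wz": 0, "gripper": 1},
    {"dx": 0, "dy": 0, "dz": -6, "wx": 0, "wy": 0, "wz": 0, "gripper": 1},
    {"dx": 0, "dy": 0, "dz": -4, "wx": 0, "wy": 0, "wz": 0, "gripper": 1},
    {"dx": 0, "dy": 0, "dz": 0, "wx": 0, "wy": 0, "wz": 0, "gripper": 1},
    {"dx": 0, "dy": 0, "dz": 0, "wx": 0, "wy": 0, "wz": 0, "gripper": 1},
    {"dx": 0, "dy": 0, "dz": 0, "wx": 0, "wy": 0, "wz": 0, "gripper": 1},
    {"dx": 0, "dy": 0, "dz": 0, "wx": 0, "wy": 0, "wz": 0, "gripper": 1}
  ]
}}

```text
clock: 18.53
tool_pos: [0.4328, -0.0778, 0.0343]
orientation: [[-0.951, 0.308, 0.001], [0.308, 0.951, -0.001], [-0.001, -0.0, -1.0]]
wrist_force: [-0.2, -0.8, -2.5]
grip_width: 0.056
grip_force: 25.0
```

Request:
{"op": "move_arm", "data": {
  "targets": [
    {"dx": 0, "dy": 0, "dz": -2, "wx": 0, "wy": 0, "wz": 0, "gripper": 1},
    {"dx": 0, "dy": 0, "dz": -1, "wx": 0, "wy": 0, "wz": 0, "gripper": 1},
    {"dx": 0, "dy": 0, "dz": -1, "wx": 0, "wy": 0, "wz": 0, "gripper": 1},
    {"dx": 0, "dy": 0, "dz": -0.5, "wx": 0, "wy": 0, "wz": 0, "gripper": 1},
    {"dx": 0, "dy": 0, "dz": -0.5, "wx": 0, "wy": 0, "wz": 0, "gripper": 1},
    {"dx": 0, "dy": 0, "dz": -0.3, "wx": 0, "wy": 0, "wz": 0, "gripper": 1},
    {"dx": 0, "dy": 0, "dz": 0, "wx": 0, "wy": 0, "wz": 0, "gripper": 1},
    {"dx": 0, "dy": 0, "dz": 0, "wx": 0, "wy": 0, "wz": 0, "gripper": 1},
    {"dx": 0, "dy": 0, "dz": 0, "wx": 0, "wy": 0, "wz": 0, "gripper": 1},
    {"dx": 0, "dy": 0, "dz": 0, "wx": 0, "wy": 0, "wz": 0, "gripper": 1}
  ]
}}

```text
clock: 19.37
tool_pos: [0.4325, -0.0778, 0.0304]
orientation: [[-0.951, 0.308, -0.0], [0.308, 0.951, -0.0], [0.0, -0.0, -1.0]]
wrist_force: [-9.9, 3.8, 26.0]
grip_width: 0.0555
grip_force: 25.0
```

Request:
{"op": "move_arm", "data": {
  "targets": [
    {"dx": 0, "dy": 0, "dz": 1, "wx": 0, "wy": 0, "wz": 0, "gripper": 1},
    {"dx": 0, "dy": 0, "dz": 0, "wx": 0, "wy": 0, "wz": 0, "gripper": 1},
    {"dx": 0, "dy": 0, "dz": 0, "wx": 0, "wy": 0, "wz": 0, "gripper": -0.25},
    {"dx": 0, "dy": 0, "dz": 0, "wx": 0, "wy": 0, "wz": 0, "gripper": -0.4},
    {"dx": 0, "dy": 0, "dz": 0, "wx": 0, "wy": 0, "wz": 0, "gripper": -0.7},
    {"dx": 0, "dy": 0, "dz": 0, "wx": 0, "wy": 0, "wz": 0, "gripper": -0.7},
    {"dx": 0, "dy": 0, "dz": 15.3, "wx": 0, "wy": 0, "wz": 0, "gripper": -0.7},
    {"dx": 0, "dy": 0, "dz": 30, "wx": 0, "wy": 0, "wz": 0, "gripper": -0.7},
    {"dx": 0, "dy": 0, "dz": 35, "wx": 0, "wy": 0, "wz": 0, "gripper": -0.7},
    {"dx": 0, "dy": 0, "dz": 35, "wx": 0, "wy": 0, "wz": 0, "gripper": -0.7},
    {"dx": 0, "dy": 0, "dz": 35, "wx": 0, "wy": 0, "wz": 0, "gripper": -0.7},
    {"dx": 0, "dy": 35, "dz": 0, "wx": 0, "wy": 0, "wz": 0, "gripper": -0.7},
    {"dx": 0, "dy": 40, "dz": 0, "wx": 0, "wy": 0, "wz": 0, "gripper": -0.7},
    {"dx": 0, "dy": 40, "dz": 0, "wx": 0, "wy": 0, "wz": 0, "gripper": -0.7},
    {"dx": 0, "dy": 40, "dz": 0, "wx": 0, "wy": 0, "wz": 0, "gripper": -0.7},
    {"dx": 0, "dy": 0, "dz": 0, "wx": 0, "wy": 0, "wz": 0, "gripper": -0.7},
    {"dx": 0, "dy": 0, "dz": 0, "wx": 0, "wy": 0, "wz": 0, "gripper": -0.7}
  ]
}}

```text
clock: 20.78
tool_pos: [0.4318, 0.0792, 0.1795]
orientation: [[-0.953, 0.304, -0.0], [0.304, 0.953, -0.0], [0.0, -0.0, -1.0]]
wrist_force: [-0.3, 0.9, -0.9]
grip_width: 0.0745
grip_force: 0.0
```

```bash
cat > q4.py <<'E'
from q import *
for n in("top","side"):
    p,d=eyes.grab_frame(n); np.savez(f"pics/{n}{i}.npz",p=p,d=d); cv2.imwrite(f"pics/{n}{i}.png",p[:,:,::-1])
    top(n,None,.036,.055,.040,(.56,.68,0.02,.13),'gear')
    top(n,None,.035,.06,.043,(.37,.49,-.14,-.02),'bracket')
    top(n,None,.032,.06,.037,(.58,.69,-.12,-.03),'enc')
    for k in('green','yellow'): top(n,k,-.02,.02,.008,(.38,.70,-.13,.35),k+' tray')
print(robot.read_state()['tool_pos'])
E
python3 q4.py 7
```

```text
top gear [286. 180.] [621.8  75.3] [56.4 55.9] 58.5 [624.9  76.7] [62.3 69.1]
top bracket [362. 276.] [431.9 -78.6] [55.9 56.7] 72.0 [432.  -78.9] [71.7 72.8]
top enc [362. 178.] [634.  -77.4] [40.4 36.8] 0.7 [633.9 -77.3] [39.7 41.2]
top green tray [360. 185.] [628.1 -74.4] [65.  54.7] 77.5 [632.9 -75.7] [64.  65.8]
top yellow tray [163. 263.] [450.2 321.9] [52.8 26.4] 4.5 [455.1 322.5] [27.9 59.7]
side gear [368. 214.] [622.3  72.6] [59.9 55.9] 57.4 [623.1  72.4] [67.6 77.7]
side bracket [287. 305.] [432.3 -80.9] [62.5 55.8] 72.0 [433.2 -79.6] [ 57.6 209. ]
side enc [412. 276.] [635.  -79.9] [43.3 38.5] 65.5 [634.5 -80. ] [40.3 44.3]
side green tray [409. 292.] [631.5 -84.8] [58.5 66. ] 55.8 [634.3 -80.1] [66.3 69.5]
side yellow tray [364. 236.] [610.1  56.3] [20.5 54.7] 57.0 [610.2  55.7] [22.3 63.2]
side yellow tray [229. 182.] [426.6 278.2] [48.3 87.7] 18.1 [420.1 274.6] [62.  90.1]
[0.43224185 0.07695912 0.17955291]
```

View pics/top7.png

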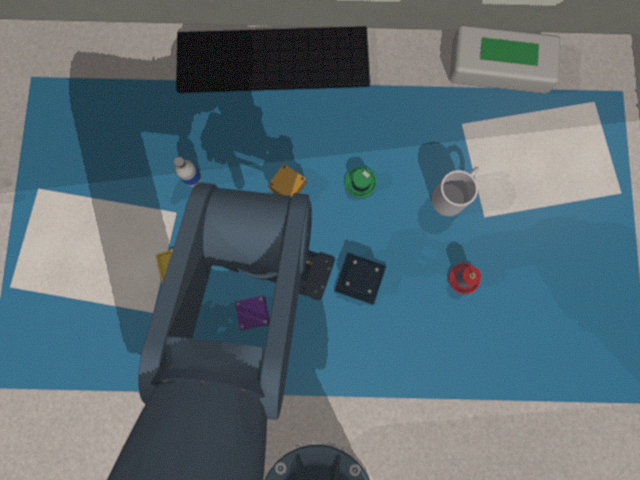

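The bracket sits square in the black tray at (361,278), with the motor at (465,277) and the encoder at (360,181) both upright in theirs. The gearbox comes out at (621.8, 75) mm, 58°.

Request:
{"op": "move_arm", "data": {
  "newtons": 40,
  "targets": [
    {"dx": 34, "dy": 0, "dz": 0, "wx": 0, "wy": 0, "wz": -0.05, "gripper": -0.7},
    {"dx": 38, "dy": 0, "dz": 0, "wx": 0, "wy": 0, "wz": -0.05, "gripper": -0.7},
    {"dx": 38, "dy": 0, "dz": 0, "wx": 0, "wy": 0, "wz": -0.05, "gripper": -0.7},
    {"dx": 38, "dy": -1.4, "dz": 0, "wx": 0, "wy": 0, "wz": -0.05, "gripper": -0.7},
    {"dx": 30, "dy": -1, "dz": 0, "wx": 0, "wy": 0, "wz": -0.044, "gripper": -0.7},
    {"dx": 11.4, "dy": 0, "dz": 0, "wx": 0, "wy": 0, "wz": 0, "gripper": -0.7},
    {"dx": 0, "dy": 0, "dz": -25, "wx": 0, "wy": 0, "wz": 0, "gripper": -0.7},
    {"dx": 0, "dy": 0, "dz": -35, "wx": 0, "wy": 0, "wz": 0, "gripper": -0.7},
    {"dx": 0, "dy": 0, "dz": -30, "wx": 0, "wy": 0, "wz": 0, "gripper": -0.7},
    {"dx": 0, "dy": 0, "dz": -20, "wx": 0, "wy": 0, "wz": 0, "gripper": -0.7},
    {"dx": 0, "dy": 0, "dz": 0, "wx": 0, "wy": 0, "wz": 0, "gripper": -0.7},
    {"dx": 0, "dy": 0, "dz": 0, "wx": 0, "wy": 0, "wz": 0, "gripper": -0.7},
    {"dx": 0, "dy": 0, "dz": 0, "wx": 0, "wy": 0, "wz": 0, "gripper": -0.7}
  ]
}}

```text
clock: 21.97
tool_pos: [0.6228, 0.0734, 0.0711]
orientation: [[-0.847, 0.531, 0.002], [0.531, 0.847, -0.0], [-0.002, 0.001, -1.0]]
wrist_force: [0.0, 0.2, -0.2]
grip_width: 0.0748
grip_force: 0.0
```

```bash
python3 - <<'E'
from h import *
p,d=eyes.grab_frame("side")
cv2.imwrite('pics/c8.png',cv2.resize(p[100:300,250:510,::-1],None,fx=3,fy=3,interpolation=cv2.INTER_CUBIC))
E
```

```text
(no output)
```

View pics/c8.png

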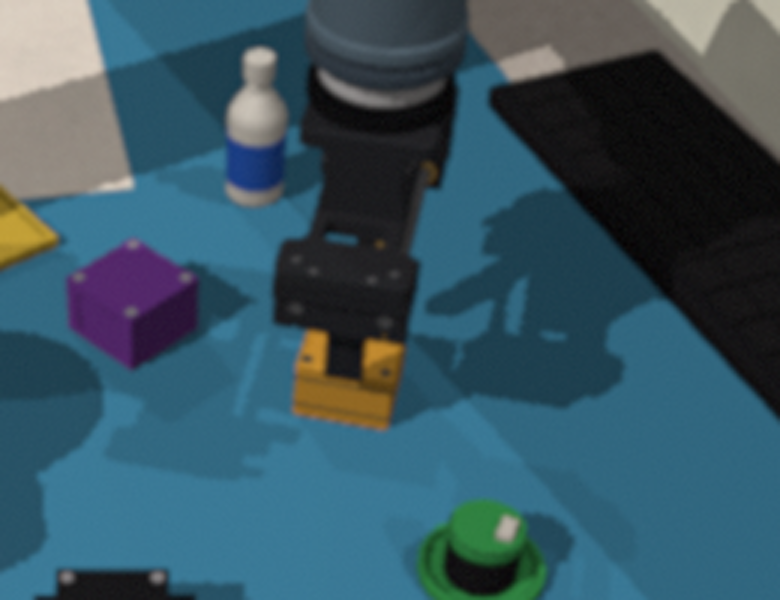

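The gripper is lined up over the gearbox at (350,370) in the crop, with nothing in the way. Next: descend and grip.

Request:
{"op": "move_arm", "data": {
  "targets": [
    {"dx": 0, "dy": 0, "dz": -10, "wx": 0, "wy": 0, "wz": 0, "gripper": -0.7},
    {"dx": 0, "dy": 0, "dz": -15, "wx": 0, "wy": 0, "wz": 0, "gripper": -0.7},
    {"dx": 0, "dy": 0, "dz": -12, "wx": 0, "wy": 0, "wz": 0, "gripper": -0.7},
    {"dx": 0, "dy": 0, "dz": -6, "wx": 0, "wy": 0, "wz": 0, "gripper": -0.7},
    {"dx": 0, "dy": 0, "dz": 0, "wx": 0, "wy": 0, "wz": 0, "gripper": -0.5},
    {"dx": 0, "dy": 0, "dz": 0, "wx": 0, "wy": 0, "wz": 0, "gripper": -0.4},
    {"dx": 0, "dy": 0, "dz": 0, "wx": 0, "wy": 0, "wz": 0, "gripper": -0.35},
    {"dx": 0, "dy": 0, "dz": 0, "wx": 0, "wy": 0, "wz": 0, "gripper": -0.3},
    {"dx": 0, "dy": 0, "dz": 0, "wx": 0, "wy": 0, "wz": 0, "gripper": -0.2},
    {"dx": 0, "dy": 0, "dz": 0, "wx": 0, "wy": 0, "wz": 0, "gripper": 1},
    {"dx": 0, "dy": 0, "dz": 0, "wx": 0, "wy": 0, "wz": 0, "gripper": 1},
    {"dx": 0, "dy": 0, "dz": 0, "wx": 0, "wy": 0, "wz": 0, "gripper": 1},
    {"dx": 0, "dy": 0, "dz": 0, "wx": 0, "wy": 0, "wz": 0, "gripper": 1},
    {"dx": 0, "dy": 0, "dz": 0, "wx": 0, "wy": 0, "wz": 0, "gripper": 1}
  ]
}}

```text
clock: 23.18
tool_pos: [0.6223, 0.0751, 0.0274]
orientation: [[-0.848, 0.529, 0.001], [0.529, 0.848, 0.0], [-0.001, 0.001, -1.0]]
wrist_force: [1.3, 3.6, 5.5]
grip_width: 0.0558
grip_force: 40.0
```

Request:
{"op": "move_arm", "data": {
  "targets": [
    {"dx": 0, "dy": 0, "dz": 3, "wx": 0, "wy": 0, "wz": 0, "gripper": 1},
    {"dx": 0, "dy": 0, "dz": 12, "wx": 0, "wy": 0, "wz": 0, "gripper": 1},
    {"dx": 0, "dy": 0, "dz": 25, "wx": 0, "wy": 0, "wz": 0, "gripper": 1},
    {"dx": 0, "dy": 0, "dz": 30, "wx": 0, "wy": 0, "wz": 0, "gripper": 1},
    {"dx": -4, "dy": 5, "dz": 20, "wx": 0, "wy": 0, "wz": -0.01, "gripper": 1},
    {"dx": -10, "dy": 12, "dz": 0, "wx": 0, "wy": 0, "wz": -0.05, "gripper": 1},
    {"dx": -16, "dy": 19, "dz": 0, "wx": 0, "wy": 0, "wz": -0.07, "gripper": 1},
    {"dx": -20, "dy": 24, "dz": 0, "wx": 0, "wy": 0, "wz": -0.08, "gripper": 1},
    {"dx": -20, "dy": 24, "dz": 0, "wx": 0, "wy": 0, "wz": -0.08, "gripper": 1},
    {"dx": -20, "dy": 24, "dz": 0, "wx": 0, "wy": 0, "wz": -0.08, "gripper": 1},
    {"dx": -20, "dy": 24, "dz": 0, "wx": 0, "wy": 0, "wz": -0.08, "gripper": 1},
    {"dx": -20, "dy": 24, "dz": 0, "wx": 0, "wy": 0, "wz": -0.08, "gripper": 1},
    {"dx": -20, "dy": 24, "dz": 0, "wx": 0, "wy": 0, "wz": -0.08, "gripper": 1},
    {"dx": -15, "dy": 17, "dz": 0, "wx": 0, "wy": 0, "wz": -0.06, "gripper": 1},
    {"dx": -9, "dy": 11, "dz": 0, "wx": 0, "wy": 0, "wz": -0.037, "gripper": 1},
    {"dx": -4.1, "dy": 4.1, "dz": 0, "wx": 0, "wy": 0, "wz": 0, "gripper": 1},
    {"dx": 0, "dy": 0, "dz": -10, "wx": 0, "wy": 0, "wz": 0, "gripper": 1},
    {"dx": 0, "dy": 0, "dz": -20, "wx": 0, "wy": 0, "wz": 0, "gripper": 1},
    {"dx": 0, "dy": 0, "dz": -20, "wx": 0, "wy": 0, "wz": 0, "gripper": 1},
    {"dx": 0, "dy": 0, "dz": 0, "wx": 0, "wy": 0, "wz": 0, "gripper": 1}
  ]
}}

```text
clock: 24.85
tool_pos: [0.4412, 0.2847, 0.0625]
orientation: [[-0.301, 0.953, -0.007], [0.954, 0.301, -0.003], [-0.001, -0.007, -1.0]]
wrist_force: [-1.7, 0.0, -5.5]
grip_width: 0.0557
grip_force: 40.0
```

Request:
{"op": "move_arm", "data": {
  "targets": [
    {"dx": 0, "dy": 0, "dz": -10, "wx": 0, "wy": 0, "wz": 0, "gripper": 1},
    {"dx": 0, "dy": 0, "dz": -10, "wx": 0, "wy": 0, "wz": 0, "gripper": 1},
    {"dx": 0, "dy": 0, "dz": -7, "wx": 0, "wy": 0, "wz": 0, "gripper": 1},
    {"dx": 0, "dy": 0, "dz": -4, "wx": 0, "wy": 0, "wz": 0, "gripper": 1},
    {"dx": 0, "dy": 0, "dz": 0, "wx": 0, "wy": 0, "wz": 0, "gripper": 1},
    {"dx": 0, "dy": 0, "dz": 0, "wx": 0, "wy": 0, "wz": 0, "gripper": 1},
    {"dx": 0, "dy": 0, "dz": 0, "wx": 0, "wy": 0, "wz": 0, "gripper": 1},
    {"dx": 0, "dy": 0, "dz": 0, "wx": 0, "wy": 0, "wz": 0, "gripper": 1}
  ]
}}

```text
clock: 25.52
tool_pos: [0.4441, 0.2873, 0.0364]
orientation: [[-0.301, 0.953, 0.001], [0.953, 0.301, 0.0], [0.0, 0.001, -1.0]]
wrist_force: [0.3, -0.3, -3.8]
grip_width: 0.0559
grip_force: 40.0
```

Request:
{"op": "move_arm", "data": {
  "targets": [
    {"dx": 0, "dy": 0, "dz": -2, "wx": 0, "wy": 0, "wz": 0, "gripper": 1},
    {"dx": 0, "dy": 0, "dz": -1.5, "wx": 0, "wy": 0, "wz": 0, "gripper": 1},
    {"dx": 0, "dy": 0, "dz": -1, "wx": 0, "wy": 0, "wz": 0, "gripper": 1},
    {"dx": 0, "dy": 0, "dz": -0.7, "wx": 0, "wy": 0, "wz": 0, "gripper": 1},
    {"dx": 0, "dy": 0, "dz": -0.5, "wx": 0, "wy": 0, "wz": 0, "gripper": 1},
    {"dx": 0, "dy": 0, "dz": 0, "wx": 0, "wy": 0, "wz": 0, "gripper": 1},
    {"dx": 0, "dy": 0, "dz": 0, "wx": 0, "wy": 0, "wz": 0, "gripper": 1},
    {"dx": 0, "dy": 0, "dz": 0, "wx": 0, "wy": 0, "wz": 0, "gripper": 1},
    {"dx": 0, "dy": 0, "dz": 0, "wx": 0, "wy": 0, "wz": 0, "gripper": 1}
  ]
}}

```text
clock: 26.27
tool_pos: [0.4436, 0.2871, 0.0314]
orientation: [[-0.302, 0.953, -0.0], [0.953, 0.302, -0.0], [-0.0, -0.0, -1.0]]
wrist_force: [-6.3, -2.9, 10.1]
grip_width: 0.0555
grip_force: 40.0
```

In contact, with the gearbox seated. Release, rise and retreat for a last look.

Request:
{"op": "move_arm", "data": {
  "targets": [
    {"dx": 0, "dy": 0, "dz": 0, "wx": 0, "wy": 0, "wz": 0, "gripper": -0.25},
    {"dx": 0, "dy": 0, "dz": 0, "wx": 0, "wy": 0, "wz": 0, "gripper": -0.35},
    {"dx": 0, "dy": 0, "dz": 0, "wx": 0, "wy": 0, "wz": 0, "gripper": -0.5},
    {"dx": 0, "dy": 0, "dz": 0, "wx": 0, "wy": 0, "wz": 0, "gripper": -0.7},
    {"dx": 0, "dy": 0, "dz": 0, "wx": 0, "wy": 0, "wz": 0, "gripper": -0.7},
    {"dx": 0, "dy": 0, "dz": 0, "wx": 0, "wy": 0, "wz": 0, "gripper": -0.7},
    {"dx": 0, "dy": 0, "dz": 15, "wx": 0, "wy": 0, "wz": 0, "gripper": -0.7},
    {"dx": 0, "dy": 0, "dz": 30, "wx": 0, "wy": 0, "wz": 0, "gripper": -0.7},
    {"dx": 0, "dy": 0, "dz": 35, "wx": 0, "wy": 0, "wz": 0, "gripper": -0.7},
    {"dx": 0, "dy": 0, "dz": 35, "wx": 0, "wy": 0, "wz": 0, "gripper": -0.7},
    {"dx": 0, "dy": 0, "dz": 35, "wx": 0, "wy": 0, "wz": 0, "gripper": -0.7},
    {"dx": -15, "dy": 25, "dz": 0, "wx": 0, "wy": 0, "wz": 0, "gripper": -0.7},
    {"dx": -20, "dy": 35, "dz": 0, "wx": 0, "wy": 0, "wz": 0, "gripper": -0.7},
    {"dx": -20, "dy": 35, "dz": 0, "wx": 0, "wy": 0, "wz": 0, "gripper": -0.7},
    {"dx": -20, "dy": 35, "dz": 0, "wx": 0, "wy": 0, "wz": 0, "gripper": -0.7},
    {"dx": -20, "dy": 35, "dz": 0, "wx": 0, "wy": 0, "wz": 0, "gripper": -0.7},
    {"dx": -20, "dy": 35, "dz": 0, "wx": 0, "wy": 0, "wz": 0, "gripper": -0.7},
    {"dx": -15, "dy": 20, "dz": 0, "wx": 0, "wy": 0, "wz": 0, "gripper": -0.7},
    {"dx": 0, "dy": 0, "dz": 0, "wx": 0, "wy": 0, "wz": 0, "gripper": -0.7},
    {"dx": 0, "dy": 0, "dz": 0, "wx": 0, "wy": 0, "wz": 0, "gripper": -0.7}
  ]
}}

```text
clock: 27.93
tool_pos: [0.3124, 0.5078, 0.1796]
orientation: [[-0.304, 0.953, -0.0], [0.953, 0.304, -0.001], [-0.001, -0.0, -1.0]]
wrist_force: [-0.4, 0.6, -0.3]
grip_width: 0.0744
grip_force: 0.0
```

```bash
cat > q5.py <<'E'
from q import *
for n in("top","side"):
    p,d=eyes.grab_frame(n); np.savez(f"pics/{n}{i}.npz",p=p,d=d); cv2.imwrite(f"pics/{n}{i}.png",p[:,:,::-1])
    top(n,None,.036,.06,.043,(.38,.50,.23,.34),'gear')
    top(n,None,.036,.06,.043,(.37,.49,-.14,-.02),'bracket')
    top(n,'red',.042,.07,.053,(.38,.5,-.34,-.24),'motor')
    top(n,None,.032,.06,.037,(.58,.69,-.12,-.03),'enc')
print(robot.read_state()['tool_pos'],robot.read_state()['qd'].round(3))
a=cv2.imread(f"pics/top{i}.png")
cv2.imwrite('pics/c9.png',cv2.resize(a[130:330,130:500],None,fx=2.1,fy=2.1,interpolation=cv2.INTER_CUBIC))
E
python3 q5.py 9
```

```text
top gear [176. 266.] [442.8 284.9] [57.1 57.2] 17.1 [443.9 283. ] [65.5 75.4]
top bracket [362. 276.] [431.9 -78.6] [55.9 56.7] 72.0 [432.  -78.9] [71.7 72.8]
top motor [471. 275.] [ 437.7 -289.1] [31.  35.2] 88.5 [ 437.2 -289.6] [33.9 36.3]
top enc [362. 178.] [634.  -77.4] [40.4 36.8] 0.7 [634.  -77.4] [39.2 41.3]
side gear [238. 164.] [443.8 280.5] [60.4 68. ] 15.4 [443.4 279.5] [68.2 89.8]
side bracket [287. 305.] [432.3 -80.9] [62.5 55.8] 72.0 [433.2 -79.6] [ 57.6 209. ]
side motor [342. 427.] [ 438.1 -292.4] [35.6 35. ] 70.6 [ 438.  -292.2] [36.3 36.4]
side enc [412. 276.] [634.7 -80.6] [44.8 38.5] 65.5 [634.4 -80.3] [40.2 45.1]
[0.31384715 0.50635831 0.17970005] [-0.021 -0.009  0.004  0.001 -0.002  0.001]
```

View pics/c9.png

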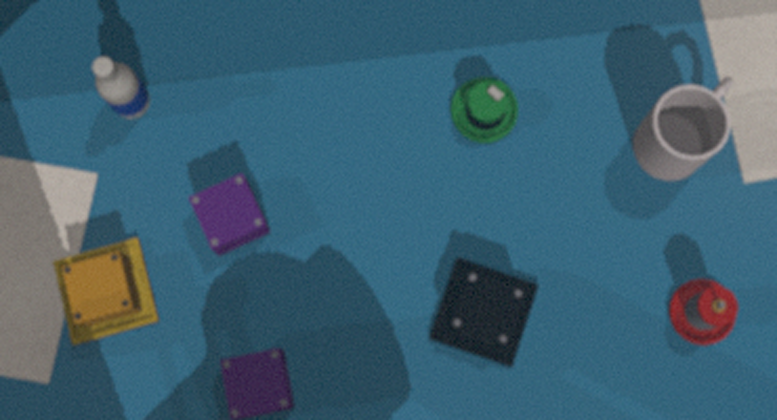

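View pics/side9.png

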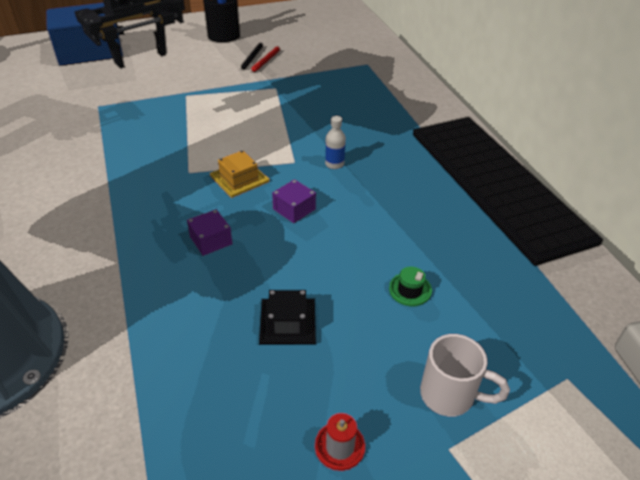

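All four parts stand upright in their trays, in the crop the gearbox at (97,287), the bracket at (485,310), the encoder at (484,105) and the motor at (710,308). The mug and the glue bottle haven't moved. I'll cross-check the gearbox and bracket centring with the corner-screw centroids.

```bash
python3 - <<'E'
from h import *
print(ray('top',[[175.95,266.3],[362.4,276.7]],.043)[:,:2]*1000)
z=np.load('pics/top9.npz');P=cloud('top',z['d']);S=cloud('side',np.load('pics/side9.npz')['d'])
for nm,x,y in(('gear',.443,.286),('brk',.432,-.078)):
  for n,C in(('top',P),('side',S)):
    Q=C.reshape(-1,3);Q=Q[(abs(Q[:,0]-x)<.06)&(abs(Q[:,1]-y)<.06)]
    T=Q[(Q[:,2]>.0405)&(Q[:,2]<.05)]
    r=cv2.minAreaRect((T[:,:2]*1000).astype(np.float32)); print(nm,n,len(T),(T.mean(0)*1000).round(1),np.round(r[0],1),np.round(r[1],1),round(r[2],1))
p=cv2.imread('pics/side9.png')
cv2.imwrite('pics/c10.png',cv2.resize(p[140:205,200:280],None,fx=7,fy=7,interpolation=cv2.INTER_CUBIC))
E
```

```text
[[441.99075352 285.70713334]
 [430.33188955 -79.57940566]]
gear top 783 [443.  285.5  43.8] [443.3 285.9] [56.2 56.5] 17.1
gear side 559 [443.6 282.5  44.2] [444.4 284.3] [57.8 59.5] 16.5
brk top 805 [432.  -78.7  44.1] [432.1 -78.7] [55.9 56.1] 72.0
brk side 1221 [432.8 -80.8  44.4] [432.8 -79.2] [60.  55.9] 72.0
```

View pics/c10.png

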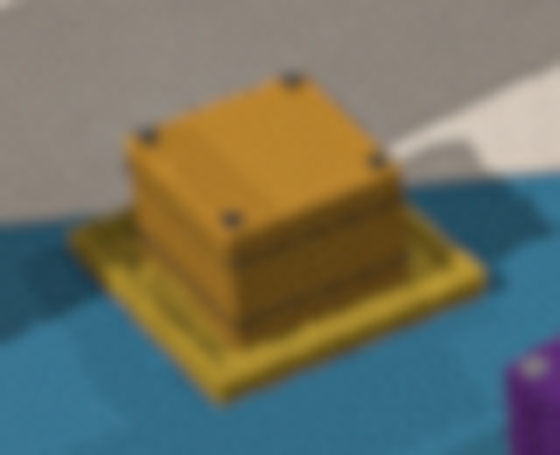

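The gearbox is square in its tray and within about 2 mm of centre, and the others are within about 1 mm. The arm is clear, so I'm handing in.

```bash
python3 -c "
from plant import robot
print(robot.hand_in())"
```

```text
the job is handed in; nothing more can be done
None
```

The motor, encoder, bracket and gearbox each stand upright in their own trays, within about 2 mm of centre by camera, with the mug and glue untouched; the job was handed in at about 28 s.

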